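# Turn the long lens and lay it in its cradle

### The arm

A 6-joint arm with a two-finger parallel gripper is mounted at the origin on the work surface. World frame = base frame: x ahead of the robot, y to its left, z up, the work surface at z = 0. Lengths are in m, angles in rad, forces in N, time in s.
With the tool pointing down it reaches from about 0.325 to 0.775 m from the base axis. Payload 9.3 kg.
Tool frame: the origin (TCP) lies at the very end of the fingers, on their centre line; the grasp point (between the pads) lies 19 mm behind it (r.grip_depth is the distance from the TCP to the grasp point, in m); z points along the fingers, y is the direction in which the jaws open and shut (so a half turn about z gives the same grasp; the last joint's range is limited). The gripper opens to 85 mm and grips with 20 to 120 N. Pads are 22 mm wide; open, the fingers measure 114 mm over their backs; the gripper's body (76 mm by 85 mm) begins 54 mm behind the grasp point. The pads swing forward as they close: fully open they stand 13 mm farther back than shut.
Start: joints at [-1.306, 0.259, 0.021, 1.334, 0, 1.418], TCP at [0.223, -0.503, 0.192] pointing down, gripper open.
Joint ranges: [-3.04, 3.04], [-0.91, 1.82], [-1.04, 1.36], [-1.92, 1.95], [-1.52, 1.45], [-3.14, 3.14]. Speed limits (rad/s): [2.22, 2.22, 2.79, 3.14, 3.14, 3.14].

### API

Orientations are given as a unit quaternion [x, y, z, w].
In Python, from plant import r gives the robot as it stands.
- The arm moves only by the tool jog_arm, never from a script. Its argument "plan" is a list that holds one entry, the list of rows, each a list of 7 numbers: the shift along the world's x, y, z normalised to -1 to 1, where 1 is 0.5 m, then the turn, a rotation vector about the world's x, y, z normalised to -1 to 1, where 1 is 120 degrees, then the opening, from 0 (shut) to 1 (fully open). A call has 1 to 12 rows; each row is the pose to reach, as a shift and turn from the pose measured when the call began; what a row does not reach only later rows make up. A row lasts 1/8 s, in which the tool goes at most 62.5 mm and 10.7 degrees, less where a joint would pass 70% of its speed; a pose out of reach is approached as far as the arm can. A call with a number of a shift or a turn outside -1 to 1 is refused whole. A call with a gripper value outside its range is refused whole. The fingers move at their own pace and stop on an object; "newtons" is the grip in N (left out, the last holds). Time passes only in rows, so rows that repeat a pose let the fingers close. It gives the time, the measured TCP pose, the force and the opening at its end, in the units of the state.
- r.observe(): the state, without advancing time (a new reading comes with each control period).
- r.read_camera(name): name is "scene" or "side" or "wrist"; returns (picture, depth): 384x512x3 uint8, red, green, blue; 384x512 float32, m along the optical axis (not along the pixel's ray), 0 where there is no reading.
- r.camera_model(name): a dict with "intrinsics" (3x3 intrinsics, pixels), "pose" (4x4, takes a point from camera to world coordinates); the wrist camera has in their place "hand_eye" (4x4, takes a point from camera to tool coordinates, whose origin is the TCP and whose axes are the flange's). Camera axes: x right, y up, looking along -z (the intrinsics and any distortion apply to the point x, -y, -z); pixel columns grow to the right and rows downward; lengths in m; the calibration is good to about 2 mm. A picture is of the moment at which its call begins: read the wrist's pose just before it. camera_model takes no time and is no camera call.
- r.hand_in(): hands the job in, once; it reports no verdict.
The state is a dict: "t": time; "qpos": joint angles; "qd": joint speeds; "joint_torque": joint torques, N m; "tcp_pos": TCP position; "tcp_rot": TCP orientation; "wrist_force": force on the tool from outside, world axes, zero at the start; "wrist_torque": the same for the moment, N m; "finger_gap": finger opening in m.
Only numpy, scipy, OpenCV 4.12 (cv2) and the standard library are available. Lean on these libraries where they do the work, as an engineer would, in place of code of your own. Each camera call takes 0.05 s, during which the arm holds its last target.

### The job

Lift the long lens with the wide hood out of the open case, stand it on the square rubber mat, hood down as it was, and let go. Then take it afresh and lay it gently on its side in the two-saddle cradle, its wide hood resting in the wide saddle and its narrow barrel in the narrow one, fully home and midway along, and let go. Leave the other lenses and the things lying about where they are.

Things in the scene. Friction and masses are not known exactly. Their poses are not given: they have to be found in the camera images.
- lens_mid (a point): Centre of the long black lens, on its axis half-way up (65 mm above its foot; it is 130 mm long). Its z axis is the lens axis and points to the narrow mount end. From the foot: wide hood 60 mm in diameter for the first 36 mm, then a straight barrel 46 mm in diameter up to the mount end. 0.29 to 0.45 kg; its centre of mass is about 5 mm nearer the hood than this point. It starts upright, hood down, in one of the case's three compartments (any of them).
- lens_mount (a point): Centre of the end face of the long lens's narrow mount end (130 mm from its foot), its top at the start.
- case: Open aluminium carrying case fixed to the table; origin at the centre of its underside, z up. 270 mm along its x, 152 mm along its y, walls 95 mm high and 6 mm thick, floor 6 mm thick. Two dividers 60 mm high across it leave three compartments 82 mm (x) by 140 mm (y), centred at x = -88, 0 and +88 mm. The open lid rises from the +y rim and leans outward 43 degrees from upright, to a height of about 200 mm.
- mat: Square black rubber mat, 130 x 130 x 3 mm, fixed flat on the table; origin at the centre of its underside.
- mat_top (a point): Centre of the mat's upper face; axes as the mat's.
- cradle: Lens cradle fixed to the table: base plate 150 mm (its x) by 90 mm (its y) by 10 mm with two felt-lined V saddles, each 14 mm along x, the V opening upward at 90 degrees. The wide saddle, for the hood (pads 40 mm wide up the V), is centred at x = +47 mm; the narrow one, for the barrel (pads 26 mm), at x = -43 mm. Nothing of it stands higher than 57 mm. Origin at the centre of its underside, z up.
- cradle_seat (a point): Where the middle of the long lens comes to lie when it is home in the cradle: 60 mm above the table over the cradle's centre. Axes as the cradle's: the lens lies along x, its hood towards +x and its mount end towards -x.
- short_lens_mid (a point): Short fat lens, 60 mm in diameter, 72 mm high, upright in a compartment of the case; this is its centre. Stays where it is.
- straight_lens_mid (a point): Straight lens without a hood, 56 mm in diameter, 116 mm high, upright in a compartment of the case; this is its centre. Stays where it is.
- cap: Black lens cap, 58 mm in diameter, 12 mm thick, lying near the cradle; origin at the centre of its underside. Stays.
- filter: Grey filter tin, 44 mm in diameter, 14 mm thick, lying near the mat; origin at the centre of its underside. Stays.
- blower: Rubber blower bulb, 58 mm in diameter, 85 mm high to the nozzle; origin at the centre of its underside. Stays.
- cleaner: Slim closed bottle of lens cleaner standing upright, 44 mm in diameter, 150 mm high, beyond the mat and the cradle; origin at the centre of its underside. Stays.
- loupe: Stand loupe, 52 mm in diameter, 46 mm high; origin at the centre of its underside. Stays.
- brush: Brush with a wooden handle, 160 mm long, lying between the case and its neighbour; origin near its middle. Stays.

How it is judged:
On the way:
1. the long lens stands upright on the mat, hood down, and has been let go (x of lens_mid in the frame of mat_top between -0.05 and 0.05 m and y of lens_mid in the frame of mat_top between -0.05 and 0.05 m and z of lens_mid in the frame of mat_top below 0.069 m and z of lens_mount in the frame of mat_top above 0.125 m and contact force between the fingers and lens below 0.1 N and linear speed of lens below 0.03 m/s), for 0.2 s.
At the end, for the whole second after the job is handed in: The long lens lies at rest in the cradle, let go: hood in the wide saddle, mount end towards the narrow one, axis within 4 degrees, its middle within 10 mm of the seat along the cradle and 4 mm across and in height; all other loose things within 30 mm of where they began (x of lens_mid in the frame of cradle_seat between -0.01 and 0.01 m and y of lens_mid in the frame of cradle_seat between -0.004 and 0.004 m and z of lens_mid in the frame of cradle_seat between -0.004 and 0.004 m and x of lens_mount in the frame of cradle_seat below -0.05 m and angle between the z axis of lens_mid and the x axis of cradle_seat, either way round below 0.07 rad and linear speed of lens below 0.01 m/s and contact force between the fingers and lens below 0.1 N and distance of each of short_lens_mid, straight_lens_mid, cap, filter, blower, cleaner, loupe, brush from where it was at the start of the episode below 0.03 m); the robot touches nothing.
It fails at once if the lens is dropped or pressed hard into the cradle (more than 60 N) (contact force between lens and cradle above 60 N).
It fails at once if another lens or a loose thing is shifted more than 30 mm (distance of any of short_lens_mid, straight_lens_mid, cap, filter, blower, cleaner, loupe, brush from where it was at the start of the episode above 0.03 m).
It also fails if it takes over 53 s, if anything falls off the work surface, if the arm or the gripper's body presses on something with over 40 N, if the wrist force passes 120 N, or if a joint passes its speed limit or range.

## Working session

There is one attempt and no reset: what is moved stays moved. The work goes in short steps, Python scripts to look and compute and a tool call to move; the robot and the scene stay as the last step left them, time stands still between calls to the robot, and variables do not carry over. Pictures are saved under pics/ and viewed, and the job is handed in when it is done.

Besides the shell and the picture viewer there is one more tool, called after "Emit:" in YAML: its name, and indented under it one key for each argument. jog_arm: Moves the arm, as the interface text tells. Its arguments: {"type":"object","properties":{"plan":{"type":"array","items":{"type":"array","items":{"type":"array","items":{"type":"number","minimum":-1,"maximum":1}}}},"newtons":{"type":"number"}},"required":["plan"]}

```bash
ls; mkdir -p pics
python3 - <<'E'
from plant import r
import cv2, numpy as np
s=r.observe(); print({k:np.round(v,3).tolist() for k,v in s.items()}, r.grip_depth)
for n in ["scene","side"]:
    im,d=r.read_camera(n); cv2.imwrite(f"pics/{n}0.png",cv2.resize(im[:,:,::-1],(800,600))); np.savez(f"{n}0.npz",im=im,d=d)
    m=r.camera_model(n); print(n,np.round(m["intrinsics"],2).tolist(),np.round(m["pose"],3).tolist(),m.keys())
print(r.camera_model("wrist"))
E
```

```text
pics
{'t': 0.0, 'qpos': [-1.306, 0.259, 0.021, 1.334, -0.0, 1.418], 'qd': [0.0, 0.001, -0.001, 0.001, -0.001, -0.001], 'joint_torque': [0.001, -55.564, 34.453, 0.014, -0.0, 0.0], 'tcp_pos': [0.223, -0.502, 0.191], 'tcp_rot': [0.978, 0.207, -0.0, -0.001], 'wrist_force': [-1.442, -0.293, 0.346], 'wrist_torque': [0.002, -0.011, -0.01], 'finger_gap': 0.085} 0.0187
scene [[409.33, 0.0, 260.13], [0.0, 409.33, 193.4], [0.0, 0.0, 1.0]] [[-0.349, -0.601, 0.719, 1.416], [0.937, -0.212, 0.278, 0.306], [-0.015, 0.77, 0.637, 0.843], [0.0, 0.0, 0.0, 1.0]] dict_keys(['intrinsics', 'pose'])
side [[404.17, 0.0, 247.84], [0.0, 404.17, 191.7], [0.0, 0.0, 1.0]] [[-1.0, 0.008, -0.027, 0.569], [-0.027, -0.543, 0.839, 0.752], [-0.008, 0.84, 0.543, 0.591], [0.0, 0.0, 0.0, 1.0]] dict_keys(['intrinsics', 'pose'])
{'intrinsics': array([[267.14701328,   0.        , 256.94398253],
       [  0.        , 267.14701328, 189.33820534],
       [  0.        ,   0.        ,   1.        ]]), 'hand_eye': array([[ 8.55698968e-04,  9.62000398e-01,  2.73046704e-01,
         6.97165786e-02],
       [ 9.99999529e-01, -6.98014428e-04, -6.74640656e-04,
        -4.12341777e-04],
       [-4.58414040e-04,  2.73047153e-01, -9.62000542e-01,
        -1.81832556e-01],
       [ 0.00000000e+00,  0.00000000e+00,  0.00000000e+00,
         1.00000000e+00]])}
```

View pics/scene0.png

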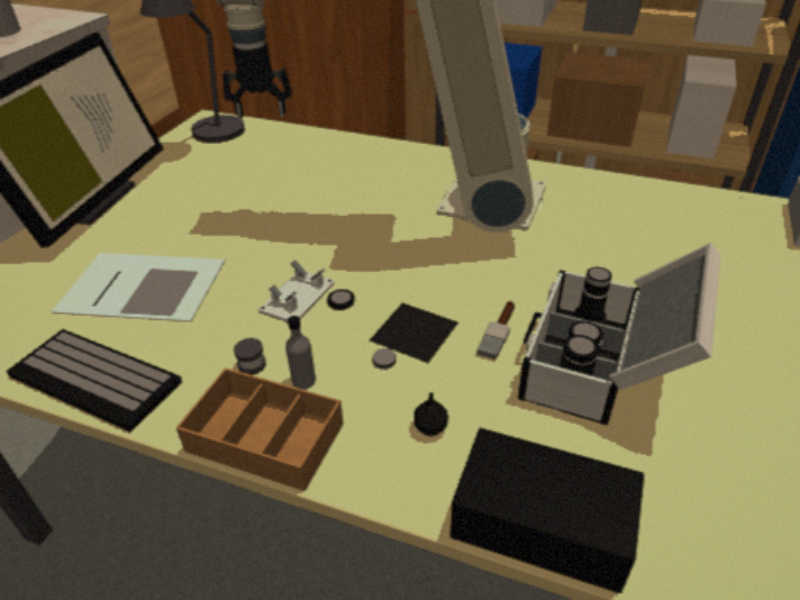

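View pics/side0.png

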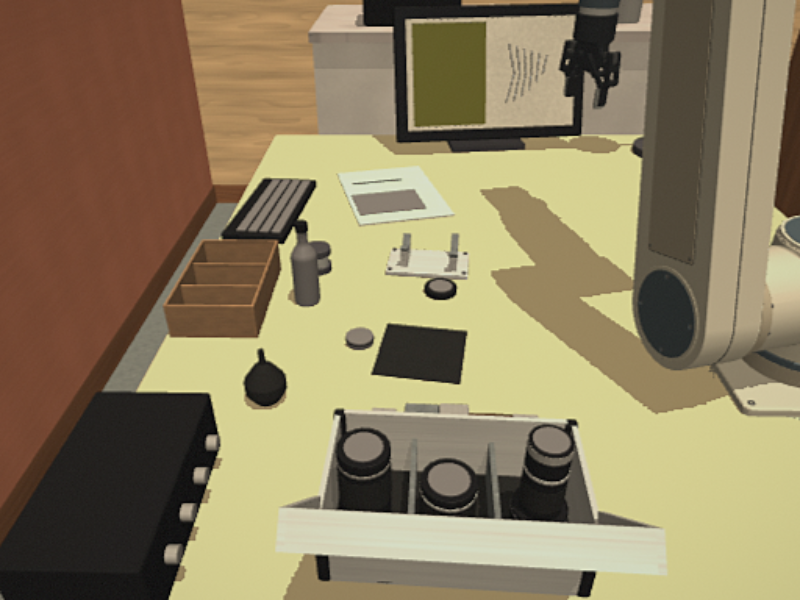

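The scene view at 800 px shows the case right with the lens nearest the robot (598,285), standing out narrow above a wider hood. The side view shows the same at (548,470), where the hood is visible below the barrel. The mat is at (415,332) and the cradle at (297,292) in the scene view. Next I measure them from depth.

```bash
cat > h.py <<'E'
import numpy as np, cv2
from plant import r
from scipy.spatial.transform import Rotation as R
def cloud(n,d,tcp=None):
    m=r.camera_model(n); K=m["intrinsics"]
    v,u=np.mgrid[0:d.shape[0],0:d.shape[1]]
    P=np.stack([(u-K[0,2])/K[0,0]*d,-(v-K[1,2])/K[1,1]*d,-d],-1)
    T=m["pose"] if n!="wrist" else tcp@m["hand_eye"]
    W=P@T[:3,:3].T+T[:3,3]; W[d<=0]=np.nan
    return W
def tcpT():
    s=r.observe(); T=np.eye(4); T[:3,:3]=R.from_quat(s["tcp_rot"]).as_matrix(); T[:3,3]=s["tcp_pos"]; return T
E
python3 - <<'E'
from h import *
img=[]
# top-down maps
for n in ["scene","side"]:
    z=np.load(n+"0.npz"); W=cloud(n,z["d"]); 
    x0,x1,y0,y1=0.2,0.9,-0.4,0.5; s=800
    H=np.full((int((x1-x0)*s),int((y1-y0)*s),3),60,np.uint8); Z=np.full(H.shape[:2],-1.)
    p=W.reshape(-1,3);c=z["im"].reshape(-1,3)
    ok=np.isfinite(p[:,0])&(p[:,0]>x0)&(p[:,0]<x1)&(p[:,1]>y0)&(p[:,1]<y1)&(p[:,2]<.3)
    p=p[ok];c=c[ok];o=np.argsort(p[:,2]);p=p[o];c=c[o]
    i=((x1-p[:,0])*s).astype(int);j=((y1-p[:,1])*s).astype(int)
    for q in range(len(p)): H[max(i[q]-1,0):i[q]+1,max(j[q]-1,0):j[q]+1]=c[q][::-1]
    cv2.imwrite(f"pics/top_{n}.png",H)
    # table height
    t=p[(p[:,2]<.02)]; print(n,"table z",np.median(t[:,2]))
E
```

```text
scene table z -0.0008188402140927864
side table z 0.00026612038935214244
```

View pics/top_scene.png

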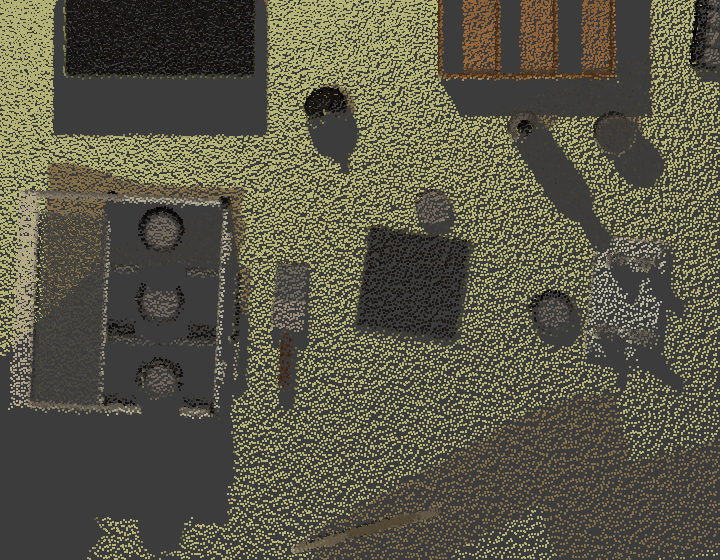

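View pics/top_side.png

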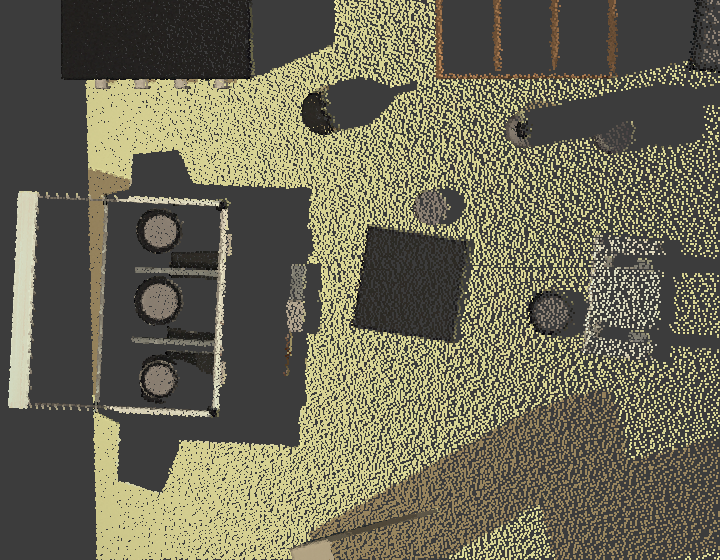

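Run:
```python
from h import *
z=np.load("scene0.npz"); a=z["im"][155:215,155:235]; z2=np.load("side0.npz"); b=z2["im"][140:195,235:315]
cv2.imwrite("pics/crad.png",np.hstack([cv2.resize(a,(400,400),interpolation=2),cv2.resize(b,(400,400),interpolation=2)])[:,:,::-1])
C=[]
for n in ["scene","side"]:
    z=np.load(n+"0.npz"); W=cloud(n,z["d"]);p=W.reshape(-1,3);p=p[np.isfinite(p[:,0])]
    def box(x0,x1,y0,y1,z0,z1):
        return p[(p[:,0]>x0)&(p[:,0]<x1)&(p[:,1]>y0)&(p[:,1]<y1)&(p[:,2]>z0)&(p[:,2]<z1)]
    # lens tops
    for nm,cx,cy,h in [("long",.425,.304,.136),("straight",.612,.3,.122),("short",.525,.303,.078)]:
        q=box(cx-.04,cx+.04,cy-.04,cy+.04,h-.01,h+.01)
        if len(q)>5:
            t=q[q[:,2]>np.median(q[:,2])-.004]
            (c,rad)=cv2.minEnclosingCircle(t[:,:2].astype(np.float32)); print(n,nm,len(t),np.round(t.mean(0),4),"circ",np.round(c,4),round(rad,4),"ztop",np.round(np.median(t[:,2]),4))
    # mat by darkness
    c=z["im"].reshape(-1,3)[np.isfinite(W.reshape(-1,3)[:,0])].astype(int)
    k=(c.sum(1)<170)&(abs(p[:,2])<.012)&(abs(p[:,0]-.545)<.09)&(abs(p[:,1]+.016)<.09)
    rc=cv2.minAreaRect(p[k][:,:2].astype(np.float32)*1000); print(n,"mat",k.sum(),rc, p[k][:,:2].mean(0), np.median(p[k][:,2]))
    q=box(.42,.64,-.36,-.19,.02,.065); q=q[np.hypot(q[:,0]-.51,q[:,1]+.19)>.035]
    for lo,hi in [(.42,.53),(.53,.64)]:
        qq=q[(q[:,0]>lo)&(q[:,0]<hi)]; print(n,"saddle",len(qq),qq.mean(0).round(4),qq.min(0).round(4),qq.max(0).round(4))
    q=box(.42,.64,-.36,-.19,.006,.014);q=q[np.hypot(q[:,0]-.51,q[:,1]+.19)>.036]; print(n,"base",cv2.minAreaRect(q[:,:2].astype(np.float32)*1000))
```

```text
scene long 136 [0.4268 0.2996 0.1351] circ [0.4236 0.3004] 0.0249 ztop 0.1353
scene straight 283 [0.6131 0.2984 0.1211] circ [0.6116 0.2969] 0.0292 ztop 0.1212
scene short 189 [0.518  0.3001 0.0774] circ [0.5219 0.3001] 0.031 ztop 0.0774
scene mat 1140 ((545.1426391601562, -17.63861846923828), (127.7350845336914, 130.4515380859375), 81.43629455566406) [ 0.54722514 -0.01617196] 0.00236881678619949
scene saddle 104 [ 0.4815 -0.2806  0.0354] [ 0.4649 -0.3163  0.0203] [ 0.4919 -0.2387  0.0531]
scene saddle 122 [ 0.5716 -0.2864  0.0356] [ 0.5593 -0.3169  0.0203] [ 0.5806 -0.2582  0.054 ]
scene base ((527.1403198242188, -282.0323181152344), (91.76287841796875, 153.7471923828125), 83.20525360107422)
side long 562 [0.4254 0.3026 0.1361] circ [0.4252 0.3   ] 0.0243 ztop 0.1363
side straight 763 [0.6105 0.3012 0.1221] circ [0.6111 0.2981] 0.0296 ztop 0.1222
side short 868 [0.523  0.3025 0.0782] circ [0.5224 0.3003] 0.0307 ztop 0.0782
side mat 1779 ((556.5418701171875, -15.606399536132812), (130.18527221679688, 153.26507568359375), 80.82839965820312) [ 0.54446762 -0.00945018] 0.003073335303929503
side saddle 104 [ 0.4816 -0.276   0.0388] [ 0.4706 -0.3147  0.0219] [ 0.492  -0.2369  0.0537]
side saddle 107 [ 0.5699 -0.2831  0.0386] [ 0.5609 -0.3165  0.02  ] [ 0.5783 -0.2567  0.0535]
side base ((528.4542846679688, -280.51800537109375), (94.65190124511719, 150.27183532714844), 83.96900939941406)
```

View pics/crad.png

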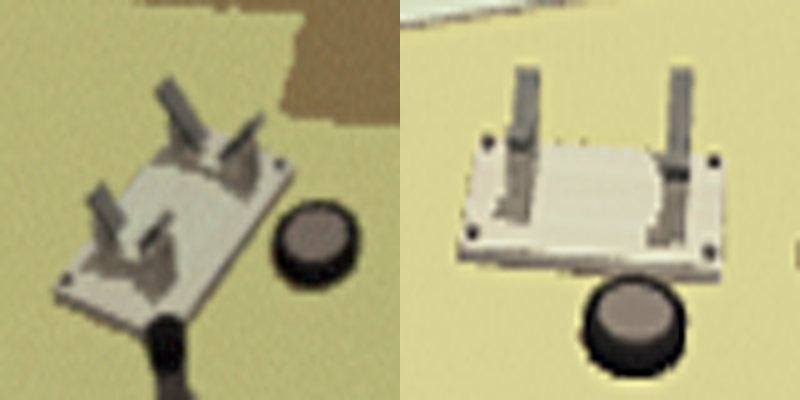

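The wide saddle is the one nearer the robot: it spans about 78 mm at x≈0.481, against 60 mm at x≈0.571. That puts the cradle centre at about (0.528, -0.281), with its +x at a world azimuth of about 173.5°. The lens axis is at (0.4245, 0.300) and its top is at 136 mm, as it should be (130+6). The mat is at (0.545, -0.017). I'm moving towards the case.

Emit:
jog_arm:
  plan:
    - [[0.27,0.8,0.2,0,0,0.75,1],[0.27,0.8,0.2,0,0,0.75,1],[0.27,0.8,0.2,0,0,0.75,1],[0.27,0.8,0.2,0,0,0.75,1],[0.27,0.8,0.2,0,0,0.75,1],[0.27,0.8,0.2,0,0,0.75,1],[0.27,0.8,0.2,0,0,0.75,1],[0.27,0.8,0.2,0,0,0.75,1],[0.27,0.8,0.2,0,0,0.75,1]]
  newtons: 50

```text
t: 1.23
tcp_pos: [0.3583, -0.1012, 0.2914]
tcp_rot: [0.542, 0.84, -0.0, -0.0]
wrist_force: [0.8, -0.4, -0.2]
finger_gap: 0.0853
```

Emit:
jog_arm:
  plan:
    - [[0.132,0.803,-0.04,0,0,0.547,1],[0.132,0.803,-0.04,0,0,0.547,1],[0.132,0.803,-0.04,0,0,0.547,1],[0.132,0.803,-0.04,0,0,0.547,1],[0.132,0.803,-0.04,0,0,0.547,1],[0.132,0.803,-0.04,0,0,0.547,1],[0.132,0.803,-0.04,0,0,0.547,1],[0.132,0.803,-0.04,0,0,0.547,1],[0.132,0.803,-0.04,0,0,0.547,1]]

```text
t: 2.35
tcp_pos: [0.424, 0.3, 0.2711]
tcp_rot: [0.0, 1.0, -0.001, -0.0]
wrist_force: [-0.3, 0.9, 0.5]
finger_gap: 0.0856
```

Run:
```python
from h import *
s=r.observe(); print(s["t"],s["qpos"].round(4) if hasattr(s["qpos"],'round') else s["qpos"],s["tcp_pos"],s["tcp_rot"])
T=tcpT(); im,d=r.read_camera("wrist"); cv2.imwrite("pics/w1.png",im[:,:,::-1])
W=cloud("wrist",d,T); p=W.reshape(-1,3); 
q=p[(abs(p[:,2]-.136)<.012)&(np.hypot(p[:,0]-.4245,p[:,1]-.3)<.05)]
t=q[q[:,2]>np.median(q[:,2])-.003]; print(len(t),t.mean(0),cv2.minEnclosingCircle(t[:,:2].astype(np.float32)))
```

```text
2.35 [ 4.5480e-01  1.9620e-01  1.3750e-01  1.5136e+00 -1.2000e-03  4.5510e-01] [0.42400628 0.29995452 0.27107511] [ 1.51493231e-04  9.99999530e-01 -8.72870331e-04 -3.93038095e-04]
1116 [0.42245154 0.29946069 0.13627822] ((0.4231012165546417, 0.2994045615196228), 0.023208757862448692)
```

View pics/w1.png

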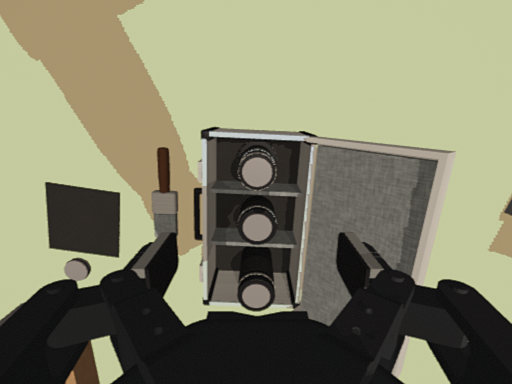

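The wrist view shows the long lens at the top, (256,170), with the other two below it and the mat at left (83,220). The measured lens top is at (0.423, 0.2995, 0.136) with a radius of 23.2 mm, which matches the 46 mm barrel. I'm going down to grasp.

Emit:
jog_arm:
  plan:
    - [[-0.001,0,-0.12,0,0,0,1],[-0.001,0,-0.22,0,0,0,1],[-0.001,0,-0.3,0,0,0,1],[-0.001,0,-0.352,0,0,0,1],[-0.001,0,-0.352,0,0,0,1],[-0.001,0,-0.352,0,0,0,0.4],[-0.001,0,-0.352,0,0,0,0.3],[-0.001,0,-0.352,0,0,0,0.3],[-0.001,0,-0.352,0,0,0,0.3],[-0.001,0,-0.352,0,0,0,0.3]]
  newtons: 60

```text
t: 3.65
tcp_pos: [0.4244, 0.3008, 0.0968]
tcp_rot: [0.0, 1.0, 0.001, 0.001]
wrist_force: [0.0, 3.2, 7.8]
finger_gap: 0.0259
```

The gap of 26 mm is smaller than the 46 mm barrel, so I'm looking before anything else.

Run:
```python
from h import *
s=r.observe(); print(s["t"],s["qpos"],s["tcp_pos"],s["wrist_force"],s["finger_gap"])
im,d=r.read_camera("wrist"); cv2.imwrite("pics/w2.png",im[:,:,::-1])
im,d=r.read_camera("side"); cv2.imwrite("pics/s2.png",cv2.resize(im[150:,150:450],(750,585),interpolation=2)[:,:,::-1])
```

```text
3.65 [ 4.55002792e-01  2.53545704e-01 -2.34434357e-01  1.08028364e+00
  1.83172649e-04  4.55548953e-01] [0.42443179 0.30078607 0.09681633] [0.03129377 3.22965425 7.7545476 ] 0.02587625779228931
```

View pics/w2.png

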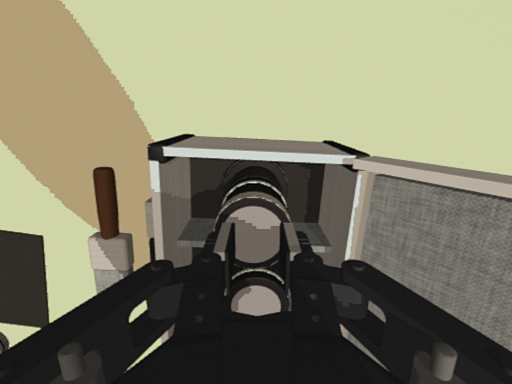

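View pics/s2.png

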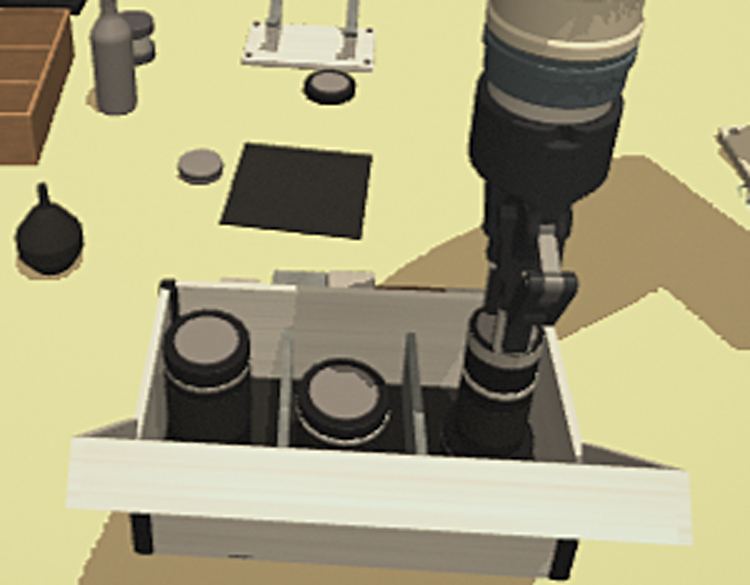

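Run:
```python
from h import *
T=tcpT()
for n in ["wrist","side","scene"]:
    im,d=r.read_camera(n); W=cloud(n,d,T); np.savez(f"b_{n}.npz",W=W,im=im)
    p=W.reshape(-1,3); c=im.reshape(-1,3)
    k=(abs(p[:,0]-.424)<.045)&(abs(p[:,1]-.3)<.06)&(p[:,2]>.08)&(p[:,2]<.2)
    q=p[k]; print(n,len(q)); 
    for z in np.arange(.08,.2,.01):
        a=q[(q[:,2]>=z)&(q[:,2]<z+.01)]
        if len(a): print(round(z,3),len(a),a.min(0).round(3)[:2],a.max(0).round(3)[:2],a.mean(0).round(3)[:2])
```

```text
wrist 16996
0.08 422 [0.379 0.271] [0.417 0.36 ] [0.392 0.309]
0.09 1694 [0.379 0.24 ] [0.413 0.36 ] [0.385 0.303]
0.1 262 [0.4   0.276] [0.418 0.321] [0.404 0.3  ]
0.11 237 [0.4   0.279] [0.417 0.321] [0.404 0.301]
0.12 236 [0.4   0.278] [0.414 0.32 ] [0.403 0.299]
0.13 3647 [0.4   0.276] [0.447 0.32 ] [0.42 0.3 ]
0.14 401 [0.413 0.275] [0.436 0.328] [0.419 0.301]
0.15 571 [0.413 0.275] [0.435 0.328] [0.418 0.301]
0.16 621 [0.413 0.275] [0.435 0.328] [0.418 0.301]
0.17 986 [0.411 0.267] [0.436 0.336] [0.42  0.301]
0.18 2324 [0.41  0.254] [0.437 0.348] [0.415 0.301]
0.19 5595 [0.408 0.25 ] [0.437 0.352] [0.422 0.301]
side 1839
0.08 246 [0.386 0.261] [0.448 0.358] [0.413 0.314]
0.09 362 [0.38  0.255] [0.448 0.359] [0.401 0.312]
0.1 154 [0.402 0.291] [0.448 0.323] [0.43  0.315]
0.11 132 [0.405 0.301] [0.448 0.323] [0.429 0.316]
0.12 136 [0.404 0.293] [0.448 0.323] [0.43  0.315]
0.13 284 [0.402 0.279] [0.448 0.323] [0.431 0.306]
0.14 84 [0.415 0.283] [0.438 0.328] [0.431 0.311]
0.15 107 [0.415 0.283] [0.438 0.329] [0.43  0.314]
0.16 92 [0.419 0.282] [0.438 0.328] [0.431 0.311]
0.17 29 [0.433 0.278] [0.438 0.325] [0.436 0.295]
0.18 107 [0.414 0.261] [0.44  0.347] [0.433 0.321]
0.19 106 [0.414 0.253] [0.441 0.352] [0.432 0.329]
scene 765
0.08 118 [0.38  0.242] [0.449 0.36 ] [0.409 0.302]
0.09 98 [0.38  0.241] [0.449 0.359] [0.409 0.302]
0.1 51 [0.427 0.276] [0.45  0.321] [0.442 0.3  ]
0.11 45 [0.431 0.277] [0.451 0.32 ] [0.442 0.298]
0.12 46 [0.428 0.276] [0.452 0.321] [0.442 0.3  ]
0.13 119 [0.402 0.276] [0.447 0.321] [0.43  0.299]
0.14 30 [0.422 0.275] [0.44  0.326] [0.434 0.3  ]
0.15 28 [0.428 0.276] [0.44  0.327] [0.434 0.301]
0.16 33 [0.428 0.275] [0.439 0.327] [0.434 0.303]
0.17 28 [0.429 0.268] [0.44 0.33] [0.435 0.297]
0.18 79 [0.412 0.256] [0.443 0.347] [0.434 0.305]
0.19 90 [0.411 0.252] [0.441 0.352] [0.431 0.298]
```

Run:
```python
from h import *
for n in ["scene","side"]:
    z=np.load(n+"0.npz");p=cloud(n,z["d"]).reshape(-1,3)
    q=p[(np.hypot(p[:,0]-.223,p[:,1]+.503)<.09)&(p[:,2]>.1)&(p[:,2]<.4)]
    print(n,len(q)); 
    for a in np.arange(.14,.36,.02):
        b=q[(q[:,2]>=a)&(q[:,2]<a+.02)]
        if len(b): print(round(a,2),len(b),b.min(0).round(3),b.max(0).round(3))
z=np.load("b_side.npz");W=z["W"]
for v in range(300,345,3):
    pass
im=z["im"];cv2.imwrite("pics/s3.png",cv2.resize(im[240:310,320:400],(800,700)[:2],interpolation=0)[:600,:,::-1])
```

```text
scene 1004
0.24 32 [ 0.207 -0.551  0.245] [ 0.256 -0.448  0.26 ]
0.26 53 [ 0.196 -0.551  0.26 ] [ 0.256 -0.446  0.28 ]
0.28 100 [ 0.185 -0.563  0.281] [ 0.266 -0.43   0.3  ]
0.3 181 [ 0.185 -0.565  0.3  ] [ 0.266 -0.431  0.32 ]
0.32 212 [ 0.183 -0.56   0.32 ] [ 0.265 -0.432  0.34 ]
0.34 150 [ 0.188 -0.562  0.34 ] [ 0.264 -0.435  0.36 ]
side 1456
0.24 72 [ 0.197 -0.548  0.244] [ 0.257 -0.447  0.259]
0.26 105 [ 0.198 -0.55   0.26 ] [ 0.256 -0.445  0.28 ]
0.28 146 [ 0.185 -0.567  0.28 ] [ 0.266 -0.428  0.3  ]
0.3 255 [ 0.187 -0.576  0.3  ] [ 0.267 -0.431  0.32 ]
0.32 268 [ 0.185 -0.564  0.32 ] [ 0.267 -0.43   0.34 ]
0.34 200 [ 0.19  -0.561  0.34 ] [ 0.264 -0.434  0.36 ]
```

View pics/s3.png

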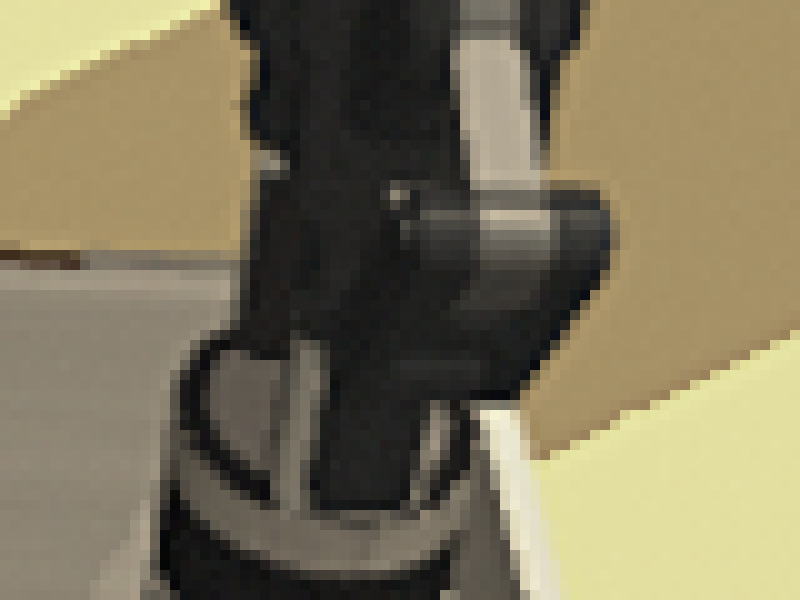

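The fingers rest on top of the lens with their ends at z≈0.137, while the reported TCP is at 0.097. The start images show the same offset: the open tips were at 0.244 with the TCP at 0.191. So the real finger ends sit about 40 mm behind the stated TCP (53 mm when open), and I'll allow for that from here on. I'm backing off, opening, and going down with the correction.

Emit:
jog_arm:
  plan:
    - [[0,0,0.08,0,0,0,0.3],[0,0,0.08,0,0,0,1],[0,0,0.08,0,0,0,1],[0,0,0.08,0,0,0,1],[0,0,0.08,0,0,0,1],[0,0,0.08,0,0,0,1],[0,0,0.08,0,0,0,1]]
  newtons: 60

```text
t: 4.78
tcp_pos: [0.4244, 0.3008, 0.1366]
tcp_rot: [0.0, 1.0, 0.001, 0.001]
wrist_force: [-0.3, -1.0, -0.2]
finger_gap: 0.0855
```

Run:
```python
from h import *
T=tcpT(); print(r.observe()["tcp_pos"],r.observe()["finger_gap"])
im,d=r.read_camera("wrist"); cv2.imwrite("pics/w4.png",im[:,:,::-1])
W=cloud("wrist",d,T); p=W.reshape(-1,3)
q=p[(abs(p[:,2]-.136)<.004)&(np.hypot(p[:,0]-.4245,p[:,1]-.3)<.04)]
print(len(q),q.mean(0),cv2.minEnclosingCircle(q[:,:2].astype(np.float32)))
f=p[(p[:,2]>T[2,3]+.02)&(p[:,2]<T[2,3]+.12)&(abs(p[:,0]-.424)<.03)&(abs(p[:,1]-.3)<.07)]
for a in np.arange(.03,.12,.01):
    b=f[(f[:,2]>T[2,3]+a)&(f[:,2]<T[2,3]+a+.01)]
    if len(b): print(round(a,3),len(b),b.min(0).round(3),b.max(0).round(3), (b[:,1][b[:,1]<.3]).max().round(3) if (b[:,1]<.3).any() else 0,(b[:,1][b[:,1]>.3]).min().round(3) if (b[:,1]>.3).any() else 0)
```

```text
[0.42438262 0.30076998 0.13662454] 0.08545961954966831
2995 [0.42171232 0.29969588 0.13620083] ((0.4230687618255615, 0.2997000515460968), 0.0235748253762722)
0.05 426 [0.413 0.246 0.189] [0.436 0.356 0.197] 0.259 0.343
0.06 967 [0.413 0.244 0.197] [0.436 0.357 0.207] 0.259 0.343
0.07 1249 [0.412 0.245 0.207] [0.436 0.358 0.217] 0.259 0.343
0.08 1243 [0.413 0.245 0.217] [0.432 0.358 0.227] 0.259 0.343
0.09 1466 [0.41  0.231 0.227] [0.422 0.37  0.237] 0.26 0.342
0.1 7958 [0.408 0.23  0.237] [0.438 0.37  0.247] 0.269 0.333
0.11 8302 [0.406 0.23  0.247] [0.437 0.37  0.257] 0.3 0.3
```

View pics/w4.png

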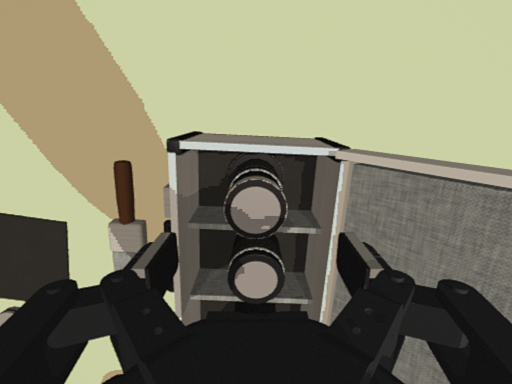

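The open tips do sit at TCP+53 mm, and the lens still stands at (0.423, 0.2997), top 0.136. I'm descending with the correction.

Emit:
jog_arm:
  plan:
    - [[-0.002,-0.002,-0.08,0,0,0,1],[-0.002,-0.002,-0.14,0,0,0,1],[-0.002,-0.002,-0.166,0,0,0,1],[-0.002,-0.002,-0.166,0,0,0,1],[-0.002,-0.002,-0.166,0,0,0,0.5],[-0.002,-0.002,-0.166,0,0,0,0.3],[-0.002,-0.002,-0.166,0,0,0,0.3],[-0.002,-0.002,-0.166,0,0,0,0.3],[-0.002,-0.002,-0.166,0,0,0,0.3]]
  newtons: 60

```text
t: 5.95
tcp_pos: [0.424, 0.3, 0.0548]
tcp_rot: [0.0, 1.0, 0.001, 0.002]
wrist_force: [-0.5, -1.1, 5.3]
finger_gap: 0.0447
```

Emit:
jog_arm:
  plan:
    - [[0,0,0.03,0,0,0,0.3],[0,0,0.08,0,0,0,0.3],[0,0,0.15,0,0,0,0.3],[0,0,0.22,0,0,0,0.3],[0,0,0.28,0,0,0,0.3],[0,0,0.28,0,0,0,0.3]]

```text
t: 6.7
tcp_pos: [0.4249, 0.3005, 0.1965]
tcp_rot: [0.0, 1.0, 0.002, 0.004]
wrist_force: [0.2, -0.7, -5.0]
finger_gap: 0.0448
```

Run:
```python
from h import *
print(r.observe()["tcp_pos"],r.observe()["finger_gap"],r.observe()["wrist_force"])
im,d=r.read_camera("side"); cv2.imwrite("pics/s5.png",cv2.resize(im[:,100:],(640,600))[:,:,::-1])
W=cloud("side",d);p=W.reshape(-1,3)
q=p[(abs(p[:,0]-.424)<.045)&(abs(p[:,1]-.3)<.05)&(p[:,2]>.1)&(p[:,2]<.3)]
for a in np.arange(.1,.3,.01):
    b=q[(q[:,2]>=a)&(q[:,2]<a+.01)]
    if len(b): print(round(a,2),len(b),b.min(0).round(3),b.max(0).round(3))
```

```text
[0.42485024 0.30045739 0.19654589] 0.04478033373740531 [ 0.23820092 -0.71912866 -4.9741319 ]
0.14 32 [0.4   0.305 0.147] [0.454 0.33  0.15 ]
0.15 201 [0.398 0.299 0.15 ] [0.456 0.331 0.16 ]
0.16 201 [0.399 0.296 0.16 ] [0.455 0.331 0.17 ]
0.17 214 [0.398 0.292 0.17 ] [0.456 0.332 0.18 ]
0.18 423 [0.396 0.28  0.18 ] [0.455 0.331 0.19 ]
0.19 157 [0.405 0.295 0.19 ] [0.449 0.324 0.2  ]
0.2 180 [0.405 0.298 0.2  ] [0.449 0.325 0.21 ]
0.21 190 [0.404 0.295 0.21 ] [0.449 0.325 0.22 ]
0.22 202 [0.403 0.293 0.22 ] [0.449 0.325 0.23 ]
0.23 126 [0.405 0.3   0.23 ] [0.448 0.33  0.24 ]
0.24 167 [0.403 0.295 0.24 ] [0.449 0.337 0.25 ]
0.25 199 [0.406 0.294 0.25 ] [0.448 0.338 0.26 ]
0.26 188 [0.415 0.295 0.26 ] [0.449 0.338 0.27 ]
0.27 268 [0.42  0.266 0.27 ] [0.449 0.337 0.28 ]
0.28 101 [0.414 0.25  0.28 ] [0.44 0.35 0.29]
0.29 122 [0.418 0.25  0.29 ] [0.44 0.35 0.3 ]
```

View pics/s5.png

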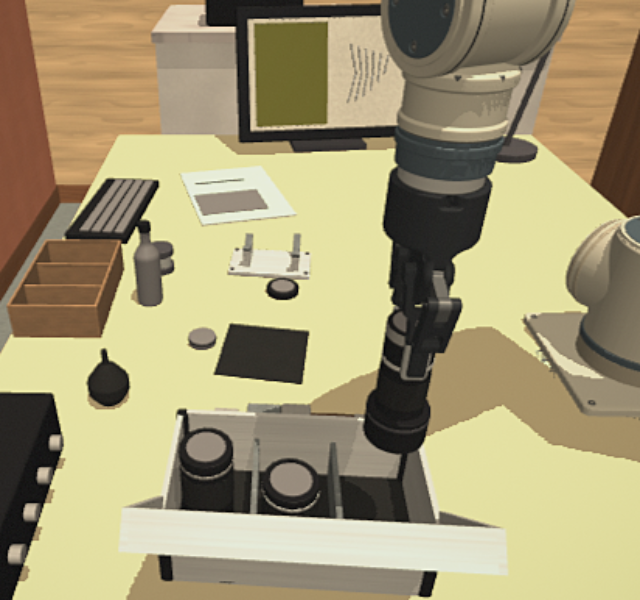

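The lens hangs upright in the jaws, with its foot at z≈0.148, so the foot is 49 mm below the reported TCP. I'm carrying it over to the mat.

Emit:
jog_arm:
  plan:
    - [[0.02,-0.05,0.0,0,0,0,0.3],[0.06,-0.14,0.0,0,0,0,0.3],[0.1,-0.24,0,0,0,0,0.3],[0.15,-0.35,0,0,0,0,0.3],[0.19,-0.45,0,0,0,0,0.3],[0.23,-0.54,0,0,0,0,0.3],[0.25,-0.6,0,0,0,0,0.3],[0.266,-0.633,0,0,0,0,0.3],[0.266,-0.633,-0.08,0,0,0,0.3],[0.266,-0.633,-0.17,0,0,0,0.3],[0.266,-0.633,-0.23,0,0,0,0.3],[0.266,-0.633,-0.25,0,0,0,0.3]]

```text
t: 8.25
tcp_pos: [0.5555, -0.0155, 0.0674]
tcp_rot: [-0.0, 1.0, 0.002, 0.0]
wrist_force: [-0.2, -1.0, -4.0]
finger_gap: 0.0448
```

Run:
```python
from h import *
s=r.observe();print(s["qpos"].round(4),s["tcp_pos"],s["tcp_rot"],s["finger_gap"],s["wrist_force"])
im,d=r.read_camera("side"); cv2.imwrite("pics/s6.png",cv2.resize(im[:,100:],(640,600))[:,:,::-1])
W=cloud("side",d);p=W.reshape(-1,3);c=im.reshape(-1,3).astype(int).sum(1)
q=p[(abs(p[:,0]-.56)<.045)&(abs(p[:,1]+.016)<.05)&(p[:,2]>.005)&(p[:,2]<.2)]
for a in np.arange(.0,.18,.01):
    b=q[(q[:,2]>=a)&(q[:,2]<a+.01)]
    if len(b): print(round(a,2),len(b),b.min(0).round(3),b.max(0).round(3))
```

```text
[-0.181   0.3329 -0.1995  1.0384  0.0034 -0.1812] [ 0.55550251 -0.01549697  0.06735422] [-1.09633864e-04  9.99998516e-01  1.69062075e-03  3.13115878e-04] 0.044757383714954135 [-0.20564048 -0.95701649 -3.99357682]
0.0 19 [ 0.515 -0.049  0.005] [0.6   0.032 0.006]
0.01 7 [0.536 0.004 0.019] [0.578 0.013 0.02 ]
0.02 85 [ 0.529 -0.008  0.02 ] [0.585 0.016 0.03 ]
0.03 94 [ 0.529 -0.007  0.03 ] [0.585 0.015 0.04 ]
0.04 81 [ 0.527 -0.01   0.04 ] [0.585 0.016 0.05 ]
0.05 160 [ 0.527 -0.029  0.05 ] [0.585 0.019 0.06 ]
0.06 72 [ 0.534 -0.011  0.06 ] [0.578 0.009 0.07 ]
0.07 71 [ 0.535 -0.008  0.07 ] [0.578 0.01  0.08 ]
0.08 76 [ 0.535 -0.009  0.08 ] [0.578 0.01  0.09 ]
0.09 79 [ 0.535 -0.008  0.09 ] [0.578 0.009 0.1  ]
0.1 55 [ 0.536 -0.009  0.1  ] [0.578 0.012 0.11 ]
0.11 68 [ 0.536 -0.008  0.11 ] [0.578 0.021 0.12 ]
0.12 73 [ 0.536 -0.008  0.12 ] [0.578 0.023 0.13 ]
0.13 83 [ 0.534 -0.012  0.13 ] [0.578 0.022 0.14 ]
0.14 89 [ 0.534 -0.029  0.14 ] [0.578 0.024 0.15 ]
0.15 6 [ 0.537 -0.016  0.15 ] [0.565 0.016 0.158]
0.16 17 [0.545 0.017 0.16 ] [0.565 0.034 0.166]
0.17 20 [ 0.542 -0.036  0.17 ] [0.574 0.016 0.18 ]
```

View pics/s6.png

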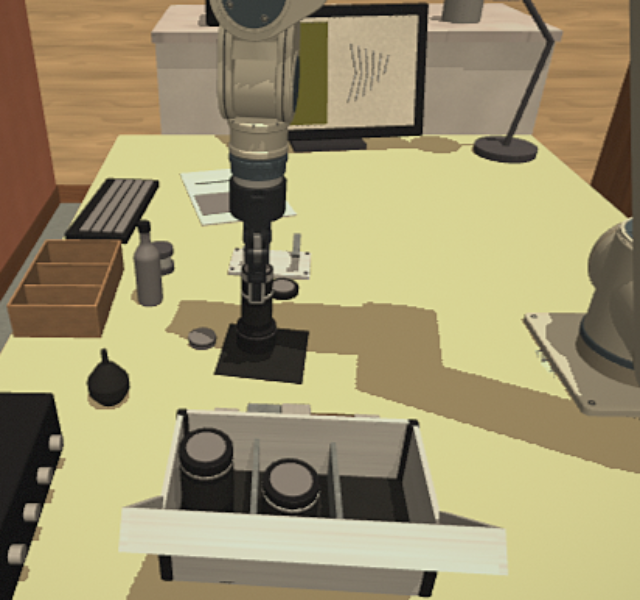

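The lens is over the mat, upright, with its foot at about 18 mm and its centre at about (0.557, -0.014). I'm lowering the last 15 mm.

Emit:
jog_arm:
  plan:
    - [[0,0,-0.012,0,0,0,0.3],[0,0,-0.022,0,0,0,0.3],[0,0,-0.028,0,0,0,0.3],[0,0,-0.031,0,0,0,0.3],[0,0,-0.031,0,0,0,0.3]]

```text
t: 8.93
tcp_pos: [0.5559, -0.0157, 0.0521]
tcp_rot: [-0.0, 1.0, 0.002, 0.001]
wrist_force: [0.3, -0.7, -3.4]
finger_gap: 0.0445
```

Emit:
jog_arm:
  plan:
    - [[0,0,-0.003,0,0,0,0.3],[0,0,-0.004,0,0,0,0.3]]

```text
t: 9.18
tcp_pos: [0.5564, -0.0158, 0.0518]
tcp_rot: [-0.0, 1.0, 0.001, 0.002]
wrist_force: [-5.6, 1.1, 15.2]
finger_gap: 0.0446
```

Contact (15 N upward). I'm releasing and rising.

Emit:
jog_arm:
  plan:
    - [[0,0,0,0,0,0,0.6],[0,0,0,0,0,0,1],[0,0,0,0,0,0,1],[0,0,0,0,0,0,1],[0,0,0.08,0,0,0,1],[0,0,0.2,0,0,0,1],[0,0,0.3,0,0,0,1],[0,0,0.36,0,0,0,1],[0,0,0.36,0,0,0,1]]

```text
t: 10.3
tcp_pos: [0.5574, -0.0159, 0.2341]
tcp_rot: [-0.0, 1.0, 0.001, 0.004]
wrist_force: [-0.2, 0.3, 0.0]
finger_gap: 0.0858
```

Run:
```python
from h import *
s=r.observe();print(s["qpos"].round(4),s["tcp_pos"],s["tcp_rot"],s["finger_gap"],s["wrist_force"])
T=tcpT(); im,d=r.read_camera("wrist"); cv2.imwrite("pics/w7.png",im[:,:,::-1]); W=cloud("wrist",d,T)
p=W.reshape(-1,3); q=p[(abs(p[:,2]-.133)<.006)&(np.hypot(p[:,0]-.557,p[:,1]+.015)<.04)]
print("wrist lens top",len(q),q.mean(0),cv2.minEnclosingCircle(q[:,:2].astype(np.float32)))
im,d=r.read_camera("side"); p=cloud("side",d).reshape(-1,3)
q=p[(abs(p[:,2]-.133)<.006)&(np.hypot(p[:,0]-.557,p[:,1]+.015)<.04)]
print("side lens top",len(q),q.mean(0),cv2.minEnclosingCircle(q[:,:2].astype(np.float32)))
# kinematics fit
from scipy.optimize import least_squares
D=np.array([[-1.306,.259,.021,1.334,.2225,-.502,.1915],[.4548,.1962,.1375,1.5136,.424,.29995,.27108],[.455,.2535,-.2344,1.0803,.42443,.30079,.09682],[-.181,.3329,-.1995,1.0384,.5555,-.0155,.06735],
 list(s["qpos"][:4])+list(s["tcp_pos"])])
def f(x,D=D):
    a,h,l1,l2,c,e=x
    rad=a+l1*np.sin(D[:,1])+l2*np.sin(D[:,1]-D[:,2]+c); z=h+l1*np.cos(D[:,1])+l2*np.cos(D[:,1]-D[:,2]+c)
    X=rad*np.cos(D[:,0])-e*np.sin(D[:,0]);Y=rad*np.sin(D[:,0])+e*np.cos(D[:,0])
    return np.concatenate([X-D[:,4],Y-D[:,5],z-D[:,6]])
for c0 in (1.3,1.57):
    o=least_squares(f,[.0,-.0,.4,.35,c0,.08]); print(o.x.round(4),np.abs(o.fun).max())
```

```text
[-0.1811  0.2581  0.1272  1.4326  0.0034 -0.1813] [ 0.55739326 -0.01593083  0.23412073] [-8.24873858e-05  9.99991903e-01  1.03486720e-03  3.88804791e-03] 0.08576498953056902 [-0.19380125  0.31203073  0.03711472]
wrist lens top 1391 [ 0.55479937 -0.01605945  0.13323869] ((0.5556946396827698, -0.01598401553928852), 0.02335008606314659)
side lens top 218 [ 0.5578474  -0.01077473  0.13262699] ((0.55848628282547, -0.015055679716169834), 0.024197230115532875)
[-0.0018 -0.3165  0.5952  0.3995  1.5024  0.0839] 0.0024279843323835593
[-0.0018 -0.3165  0.5952  0.3995  1.5024  0.0839] 0.002427984243808412
```

View pics/w7.png

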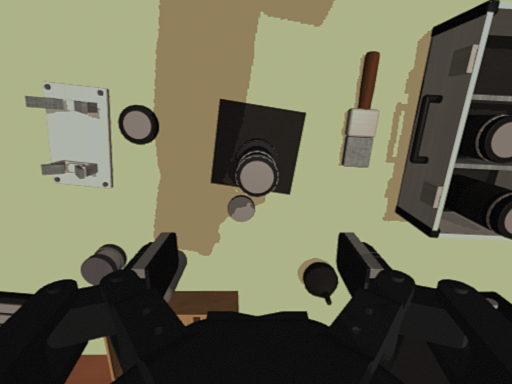

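The wrist view shows the lens upright on the mat, mount at (256,178), the cradle at left (80,135), the filter at (240,208) and the brush at (362,110). Its top is at z=0.133 (3+130) and its axis at about (0.556, -0.016), so it stands let go. Next I check arm geometry for the tilted grasp.

Run:
```python
from h import *
for n,u,v in [("scene",498*.64,203*.64),("side",667*.64,312*.64)]:
    z=np.load(n+"0.npz"); W=cloud(n,z["d"]); u=int(u);v=int(v); print(n,W[v-8:v+9:4,u-8:u+9:8].round(3).tolist())
im,d=r.read_camera("scene"); np.savez("scene7.npz",im=im,d=d); cv2.imwrite("pics/sc7.png",cv2.resize(im,(800,600))[:,:,::-1])
```

```text
scene [[[0.238, 0.033, 0.16], [0.239, 0.06, 0.166], [0.22, 0.082, 0.16]], [[0.239, 0.034, 0.146], [0.237, 0.06, 0.15], [0.227, 0.085, 0.149]], [[0.241, 0.035, 0.132], [0.233, 0.061, 0.132], [0.228, 0.087, 0.135]], [[0.239, 0.036, 0.115], [0.232, 0.062, 0.116], [0.23, 0.088, 0.121]], [[0.244, 0.038, 0.103], [0.233, 0.063, 0.102], [0.225, 0.089, 0.102]]]
side [[[0.241, 0.04, 0.136], [0.235, 0.062, 0.15], [0.229, 0.082, 0.163]], [[0.24, 0.042, 0.128], [0.233, 0.062, 0.141], [0.227, 0.083, 0.154]], [[0.239, 0.046, 0.12], [0.233, 0.068, 0.135], [0.227, 0.086, 0.147]], [[0.238, 0.048, 0.112], [0.232, 0.07, 0.126], [0.227, 0.09, 0.14]], [[0.238, 0.053, 0.105], [0.232, 0.075, 0.12], [0.226, 0.093, 0.133]]]
```

View pics/sc7.png

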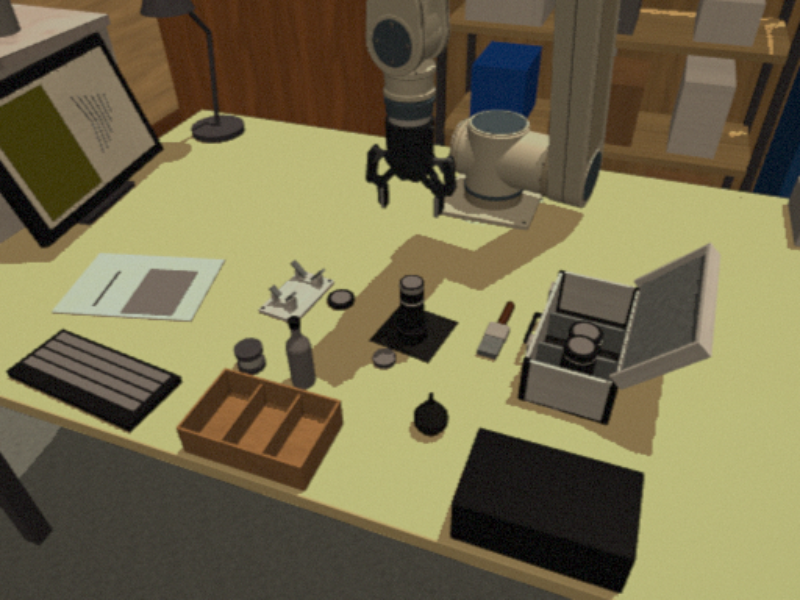

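The shoulder is at z≈0.133, which puts the wrist axis about 0.45 m behind the TCP. A radial tilt would therefore be cramped. I'll grasp the standing lens with the tool tilted 65° and pointing in azimuth 65°, from the −y side with the camera up. Then I'll turn it over to the cradle. First comes the yaw, clear of everything.

Emit:
jog_arm:
  plan:
    - [[-0.114,-0.228,0.052,0,0,-0.958,1],[-0.114,-0.228,0.052,0,0,-0.958,1],[-0.114,-0.228,0.052,0,0,-0.958,1],[-0.114,-0.228,0.052,0,0,-0.958,1],[-0.114,-0.228,0.052,0,0,-0.958,1],[-0.114,-0.228,0.052,0,0,-0.958,1],[-0.114,-0.228,0.052,0,0,-0.958,1],[-0.114,-0.228,0.052,0,0,-0.958,1],[-0.114,-0.228,0.052,0,0,-0.958,1],[-0.114,-0.228,0.052,0,0,-0.958,1],[-0.114,-0.228,0.052,0,0,-0.958,1],[-0.114,-0.228,0.052,0,0,-0.958,1]]

```text
t: 11.95
tcp_pos: [0.4986, -0.1295, 0.2555]
tcp_rot: [0.843, 0.538, -0.001, 0.001]
wrist_force: [0.0, 0.5, -0.4]
finger_gap: 0.0856
```

Run:
```python
from h import *
s=r.observe(); print(s["t"],s["qpos"].round(3),s["tcp_pos"].round(4),s["tcp_rot"].round(4))
q=R.from_quat(s["tcp_rot"])
def target(psi,th):
    psi=np.deg2rad(psi);th=np.deg2rad(th);u=np.array([np.cos(psi),np.sin(psi),0]);Z=np.array([0,0,1.])
    z=np.sin(th)*u-np.cos(th)*Z; x=np.cos(th)*u+np.sin(th)*Z; y=np.cross(z,x); return R.from_matrix(np.column_stack([x,y,z]))
t=target(65,65); rv=(t*q.inv()).as_rotvec(); print("rot norm",(np.rad2deg(rv)/120).round(3))
G=np.array([.556,-.016,.071]); z=t.as_matrix()[:,2]; tc=G+.063*z; pre=tc-.11*z; print(tc.round(4),pre.round(4),((pre-s["tcp_pos"])/.5).round(3))
```

```text
11.95 [-0.416  0.187  0.087  1.47  -0.002  1.59 ] [ 0.4986 -0.1295  0.2555] [ 8.429e-01  5.380e-01 -6.000e-04  9.000e-04]
rot norm [ 0.492 -0.229 -0.   ]
[0.5801 0.0357 0.0444] [ 0.538  -0.0546  0.0909] [ 0.079  0.15  -0.329]
```

Emit:
jog_arm:
  plan:
    - [[0,0,0,0.07,-0.032,0,1],[0,0,0,0.14,-0.065,0,1],[0,0,0,0.22,-0.102,0,1],[0.02,0.04,-0.06,0.3,-0.14,0,1],[0.04,0.08,-0.14,0.37,-0.172,0,1],[0.06,0.12,-0.24,0.44,-0.205,0,1],[0.079,0.15,-0.329,0.492,-0.229,0,1],[0.079,0.15,-0.329,0.492,-0.229,0,1],[0.079,0.15,-0.329,0.492,-0.229,0,1]]

```text
t: 13.08
tcp_pos: [0.5384, -0.0551, 0.0924]
tcp_rot: [0.711, 0.455, 0.453, -0.287]
wrist_force: [0.3, 0.3, 1.4]
finger_gap: 0.0854
```

Run:
```python
from h import *
s=r.observe(); print(s["t"],s["qpos"].round(3),s["tcp_pos"].round(4),s["tcp_rot"].round(4),s["wrist_force"])
T=tcpT(); im,d=r.read_camera("wrist"); W=cloud("wrist",d,T); cv2.imwrite("pics/w8.png",im[:,:,::-1])
im2,d2=r.read_camera("side"); cv2.imwrite("pics/s8.png",cv2.resize(im2[:,100:],(640,600))[:,:,::-1])
p=W.reshape(-1,3); P=(p-T[:3,3])@T[:3,:3]  # tool coords
k=(np.hypot(p[:,0]-.556,p[:,1]+.016)<.04)&(p[:,2]>.05)&(p[:,2]<.13); print("barrel tool coords",P[k].min(0).round(4),P[k].max(0).round(4)); q=p[k]; print(q.min(0),q.max(0))
k=(P[:,2]<-.03)&(P[:,2]>-.07)&(abs(P[:,0])<.02); print("fingers y",P[k][:,1].min(),P[k][:,1].max(),P[k][P[k][:,1]<0][:,1].max(),P[k][P[k][:,1]>0][:,1].min(),"tip z",P[k][:,2].max())
```

```text
13.075 [-0.836  0.586 -0.345  1.331  0.987  0.786] [ 0.5384 -0.0551  0.0924] [ 0.7111  0.4547  0.453  -0.2871] [0.25467952 0.30395086 1.4115499 ]
barrel tool coords [-0.0298 -0.0246  0.0018] [0.0491 0.0216 0.0497]
[ 0.53139128 -0.04001448  0.05000109] [ 0.5764989  -0.00709538  0.12999872]
fingers y -0.056609406421400436 0.056289306074962596 -0.04233327298571872 0.04187770094212584 tip z -0.05098929327331188
```

View pics/w8.png

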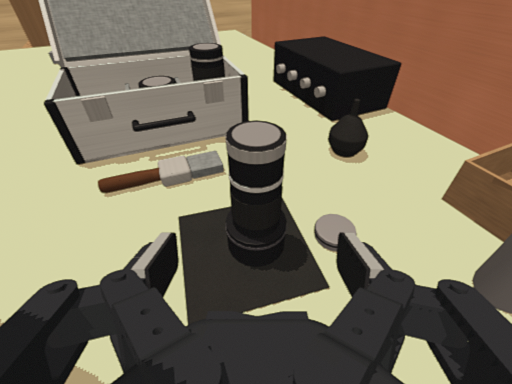

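View pics/s8.png

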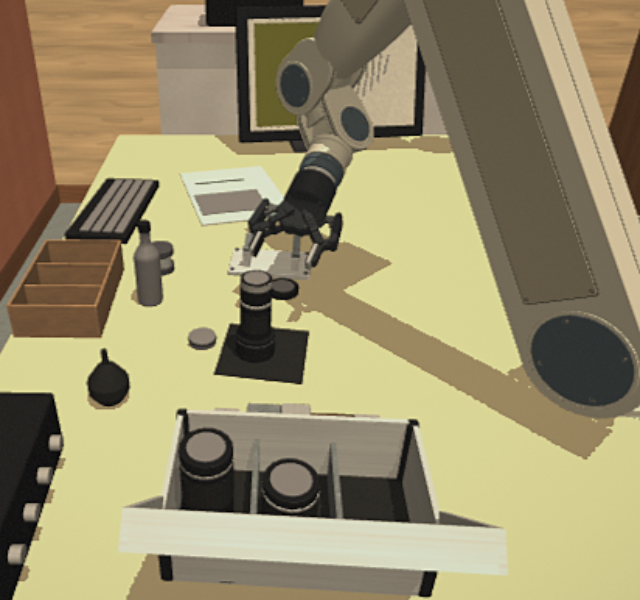

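The tilted tool faces the standing lens squarely: in the wrist view it stands at (256,190), midway between the fingers at (155,265) and (360,265). I'm advancing 110 mm along the tool and closing.

Emit:
jog_arm:
  plan:
    - [[0.02,0.045,-0.024,0,0,0,1],[0.045,0.1,-0.052,0,0,0,1],[0.068,0.15,-0.079,0,0,0,1],[0.083,0.182,-0.096,0,0,0,1],[0.083,0.182,-0.096,0,0,0,1],[0.083,0.182,-0.096,0,0,0,1]]

```text
t: 13.92
tcp_pos: [0.5809, 0.035, 0.0483]
tcp_rot: [0.71, 0.457, 0.454, -0.283]
wrist_force: [0.2, 0.2, 0.6]
finger_gap: 0.086
```

Run:
```python
from h import *
s=r.observe(); print(s["t"],s["qpos"].round(3),s["tcp_pos"].round(4),s["wrist_force"])
T=tcpT(); im,d=r.read_camera("wrist"); W=cloud("wrist",d,T); cv2.imwrite("pics/w9.png",im[:,:,::-1])
p=W.reshape(-1,3); P=(p-T[:3,3])@T[:3,:3]
k=(np.hypot(p[:,0]-.556,p[:,1]+.016)<.04)&(p[:,2]>.06)&(p[:,2]<.13)&(abs(P[:,1])<.035); q=p[k]; print(k.sum(),q.min(0),q.max(0)); print(P[k].min(0),P[k].max(0))
k=(abs(p[:,2]-.133)<.003)&(abs(p[:,0]-.556)<.04)&(abs(p[:,1]+.016)<.04); print("top",k.sum(),p[k].mean(0),cv2.minEnclosingCircle(p[k][:,:2].astype(np.float32)))
```

```text
13.925 [-0.649  0.583 -0.469  0.931  1.086  1.097] [0.5809 0.035  0.0483] [0.17446677 0.23667309 0.62117685]
9699 [ 0.53193065 -0.0401633   0.06003035] [ 0.57436997 -0.0099861   0.12998972]
[-0.02181122 -0.02392949 -0.10755355] [ 0.04643901  0.02151792 -0.06557813]
top 8671 [ 0.55297974 -0.0206415   0.13303068] ((0.5548774003982544, -0.015966743230819702), 0.023804478347301483)
```

View pics/w9.png

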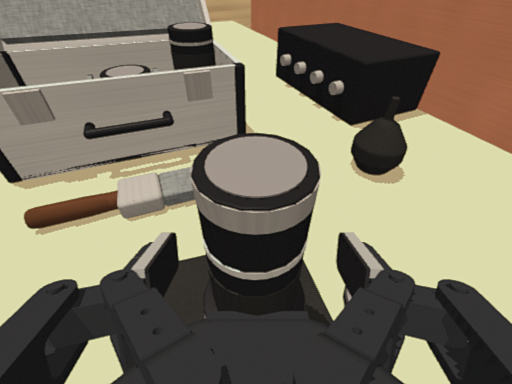

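Emit:
jog_arm:
  plan:
    - [[0,0,-0.01,0,0,0,1],[0,0,-0.01,0,0,0,0.6],[0,0,-0.01,0,0,0,0.4],[0,0,-0.01,0,0,0,0.3],[0,0,-0.01,0,0,0,0.3],[0,0,-0.01,0,0,0,0.3]]
  newtons: 80

```text
t: 14.72
tcp_pos: [0.5808, 0.0347, 0.0428]
tcp_rot: [0.711, 0.457, 0.454, -0.283]
wrist_force: [-2.0, -2.8, 2.5]
finger_gap: 0.0443
```

Emit:
jog_arm:
  plan:
    - [[0,0,0.04,0,0,0,0.3],[0,0,0.12,0,0,0,0.3],[0,0,0.22,0,0,0,0.3],[0,0,0.32,0,0,0,0.3],[0,0,0.38,0,0,0,0.3],[0,0,0.38,0,0,0,0.3]]

```text
t: 15.48
tcp_pos: [0.581, 0.0346, 0.2338]
tcp_rot: [0.71, 0.458, 0.454, -0.282]
wrist_force: [-0.4, 0.3, -4.9]
finger_gap: 0.0444
```

Run:
```python
from h import *
s=r.observe(); print(s["t"],s["qpos"].round(3),s["tcp_pos"].round(4),s["tcp_rot"].round(4),s["wrist_force"])
T=tcpT()
for n in ["side","scene","wrist"]:
    im,d=r.read_camera(n); np.savez(f"c_{n}.npz",im=im,d=d,T=T); 
    if n!="wrist": cv2.imwrite(f"pics/{n}10.png",cv2.resize(im,(800,600))[:,:,::-1])
    p=cloud(n,d,T).reshape(-1,3); P=(p-T[:3,3])@T[:3,:3]
    k=(np.hypot(p[:,0]-.556,p[:,1]+.016)<.05)&(p[:,2]>.15)&(p[:,2]<.4); q=p[k]
    for a in np.arange(.17,.35,.015):
        b=q[(q[:,2]>=a)&(q[:,2]<a+.015)]
        if len(b): print(n,round(a,3),len(b),b.min(0).round(3),b.max(0).round(3))
```

```text
15.475 [-0.65   0.353 -0.262  1.365  1.085  1.097] [0.581  0.0346 0.2338] [ 0.7102  0.458   0.4542 -0.282 ] [-0.36467322  0.33633244 -4.90440818]
side 0.185 60 [ 0.532 -0.01   0.194] [0.589 0.015 0.2  ]
side 0.2 179 [ 0.53  -0.014  0.2  ] [0.589 0.016 0.215]
side 0.215 232 [ 0.53  -0.027  0.215] [0.589 0.017 0.23 ]
side 0.23 169 [ 0.535 -0.026  0.23 ] [0.587 0.013 0.245]
side 0.245 211 [ 0.521 -0.017  0.245] [0.595 0.015 0.26 ]
side 0.26 356 [ 0.507 -0.06   0.26 ] [0.595 0.015 0.275]
side 0.275 317 [ 0.506 -0.057  0.275] [0.591 0.01  0.29 ]
side 0.29 233 [ 0.517 -0.059  0.29 ] [0.582 0.01  0.305]
side 0.305 179 [ 0.537 -0.018  0.305] [0.582 0.01  0.32 ]
side 0.32 192 [ 0.537 -0.035  0.32 ] [0.582 0.009 0.326]
scene 0.185 49 [ 0.559 -0.038  0.19 ] [0.59  0.014 0.2  ]
scene 0.2 93 [ 0.559 -0.037  0.2  ] [0.59  0.015 0.215]
scene 0.215 155 [ 0.534 -0.044  0.215] [0.59  0.014 0.23 ]
scene 0.23 67 [ 0.543 -0.029  0.23 ] [0.589 0.008 0.245]
scene 0.245 107 [ 0.531 -0.05   0.245] [0.595 0.016 0.26 ]
scene 0.26 185 [ 0.526 -0.063  0.26 ] [0.594 0.014 0.275]
scene 0.275 164 [ 0.528 -0.065  0.275] [0.59  0.008 0.29 ]
scene 0.29 142 [ 0.526 -0.065  0.29 ] [0.583 0.008 0.305]
scene 0.305 89 [ 0.558 -0.034  0.305] [0.583 0.009 0.32 ]
scene 0.32 136 [ 0.536 -0.038  0.32 ] [0.58  0.008 0.325]
wrist 0.215 303 [ 0.528 -0.038  0.228] [ 0.583 -0.001  0.23 ]
wrist 0.23 333 [ 0.529 -0.039  0.23 ] [ 0.582 -0.004  0.245]
wrist 0.245 1227 [ 0.528 -0.043  0.245] [ 0.574 -0.013  0.26 ]
wrist 0.26 3272 [ 0.507 -0.061  0.26 ] [0.594 0.012 0.275]
wrist 0.275 5350 [ 0.506 -0.06   0.275] [ 0.591 -0.009  0.29 ]
wrist 0.29 7929 [ 0.514 -0.066  0.29 ] [ 0.574 -0.011  0.305]
wrist 0.305 3580 [ 0.534 -0.039  0.305] [ 0.574 -0.012  0.32 ]
wrist 0.32 8937 [ 0.534 -0.039  0.32 ] [0.58  0.008 0.326]
```

View pics/side10.png

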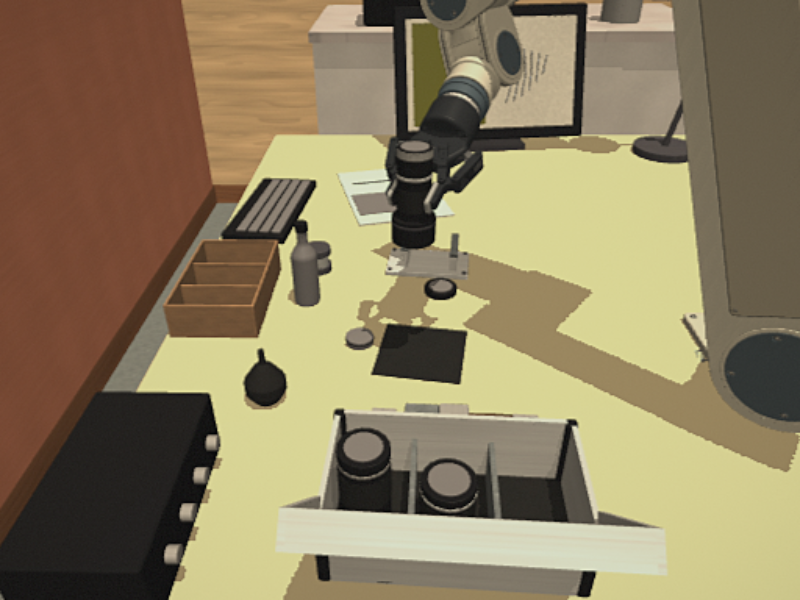

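```bash
cat > plan.py <<'E'
from h import *
s=r.observe(); T=tcpT(); q0=R.from_matrix(T[:3,:3])
w=T[:3,2].copy(); w[2]=0; w/=np.linalg.norm(w); Z=np.array([0,0,1.])
A=np.column_stack([w,Z,np.cross(w,Z)])
def goal(az):
    u=np.array([np.cos(np.deg2rad(az)),np.sin(np.deg2rad(az)),0]); B=np.column_stack([-Z,u,np.cross(-Z,u)]); return R.from_matrix(B@A.T)
E
python3 - <<'E'
from plan import *
mid=np.array([.558,-.015,.260]); Lt=T[:3,:3].T@(mid-T[:3,3]); At=T[:3,:3].T@Z
np.savez("lens.npz",Lt=Lt,At=At); print("lens in tool",Lt.round(4),At.round(3))
Rt=goal(-6.5); rv=Rt.as_rotvec(); print(np.rad2deg(np.linalg.norm(rv)),rv.round(3))
tgt=np.array([.528,-.281,.26])
for f in np.arange(.1,1.01,.1):
    Rf=R.from_rotvec(rv*f); m=mid+(tgt-mid)*f; tc=m-(Rf*q0).apply(Lt)
    print(round(f,1),((tc-T[:3,3])/.5).round(3),(np.rad2deg(Rf.as_rotvec())/120).round(3),"toolz",(Rf*q0).as_matrix()[:,2].round(2),"lens",Rf.apply(Z).round(2))
E
```

```text
lens in tool [ 0.0027  0.0011 -0.0618] [ 0.904  0.01  -0.427]
109.8524980502285 [-0.807  1.447 -0.965]
0.1 [-0.006 -0.063 -0.014] [-0.039  0.069 -0.046] toolz [ 0.39  0.74 -0.55] lens [0.15 0.07 0.99]
0.2 [-0.015 -0.126 -0.027] [-0.077  0.138 -0.092] toolz [ 0.37  0.66 -0.66] lens [0.3  0.13 0.95]
0.3 [-0.027 -0.191 -0.039] [-0.116  0.207 -0.138] toolz [ 0.33  0.56 -0.76] lens [0.44 0.17 0.88]
0.4 [-0.042 -0.255 -0.048] [-0.154  0.276 -0.184] toolz [ 0.26  0.47 -0.84] lens [0.58 0.19 0.79]
0.5 [-0.059 -0.319 -0.056] [-0.193  0.345 -0.23 ] toolz [ 0.17  0.38 -0.91] lens [0.71 0.18 0.68]
0.6 [-0.078 -0.383 -0.061] [-0.231  0.414 -0.277] toolz [ 0.07  0.29 -0.95] lens [0.81 0.16 0.56]
0.7 [-0.098 -0.445 -0.063] [-0.27   0.484 -0.323] toolz [-0.04  0.21 -0.98] lens [0.9  0.12 0.42]
0.8 [-0.119 -0.506 -0.062] [-0.308  0.553 -0.369] toolz [-0.17  0.14 -0.98] lens [0.96 0.05 0.28]
0.9 [-0.14  -0.566 -0.058] [-0.347  0.622 -0.415] toolz [-0.3   0.09 -0.95] lens [ 0.99 -0.02  0.14]
1.0 [-0.162 -0.623 -0.052] [-0.385  0.691 -0.461] toolz [-0.42  0.05 -0.9 ] lens [ 0.99 -0.11  0.  ]
```

Emit:
jog_arm:
  plan:
    - [[-0.004,-0.04,-0.01,-0.023,0.041,-0.028,0.3],[-0.011,-0.095,-0.02,-0.058,0.104,-0.069,0.3],[-0.021,-0.158,-0.033,-0.096,0.172,-0.115,0.3],[-0.034,-0.223,-0.044,-0.135,0.242,-0.161,0.3],[-0.05,-0.287,-0.052,-0.173,0.311,-0.207,0.3],[-0.068,-0.351,-0.058,-0.212,0.38,-0.253,0.3],[-0.088,-0.414,-0.062,-0.25,0.449,-0.3,0.3],[-0.108,-0.476,-0.063,-0.289,0.518,-0.346,0.3],[-0.13,-0.536,-0.06,-0.327,0.587,-0.392,0.3],[-0.15,-0.595,-0.055,-0.366,0.656,-0.438,0.3],[-0.162,-0.623,-0.052,-0.385,0.691,-0.461,0.3],[-0.162,-0.623,-0.052,-0.385,0.691,-0.461,0.3]]

```text
t: 17.12
tcp_pos: [0.5001, -0.2765, 0.2009]
tcp_rot: [0.974, -0.05, -0.221, -0.016]
wrist_force: [0.2, -0.0, -3.9]
finger_gap: 0.0441
```

Run:
```python
from h import *
s=r.observe(); T=tcpT(); L=np.load("lens.npz"); print(s["t"],s["qpos"].round(3),s["tcp_pos"].round(4),s["tcp_rot"].round(4),s["wrist_force"],s["finger_gap"])
m=T[:3,3]+T[:3,:3]@L["Lt"]; a=T[:3,:3]@L["At"]; print("pred lens mid",m.round(4),"axis",a.round(3))
for n in ["side","scene","wrist"]:
    im,d=r.read_camera(n); np.savez(f"d_{n}.npz",im=im,d=d,T=T)
    cv2.imwrite(f"pics/{n}11.png",(cv2.resize(im,(800,600)) if n!="wrist" else im)[:,:,::-1])
```

```text
17.125 [-0.547  0.629  0.544  1.897 -0.179  2.734] [ 0.5001 -0.2765  0.2009] [ 0.9739 -0.0496 -0.221  -0.0156] [ 0.1709286  -0.00938873 -3.85804309] 0.04407344323389056
pred lens mid [ 0.5289 -0.281   0.2555] axis [ 0.994 -0.113 -0.005]
```

View pics/side11.png

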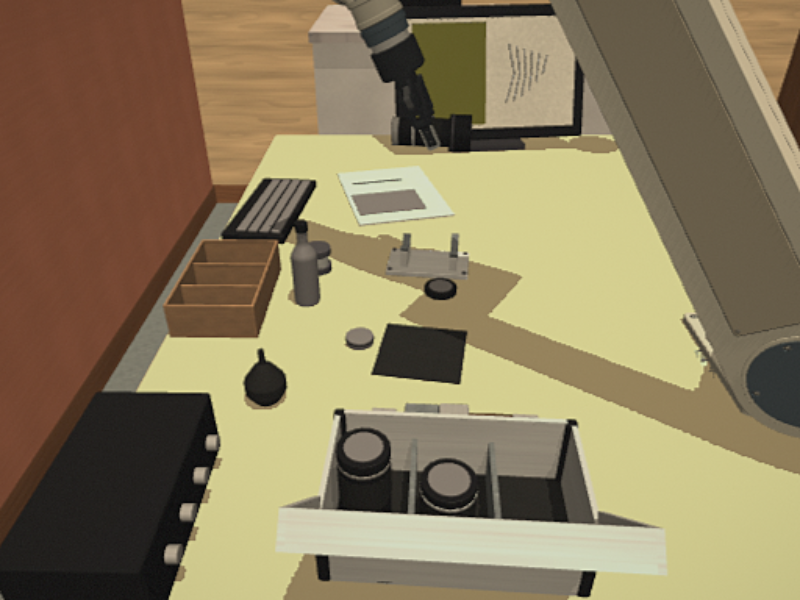

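View pics/scene11.png

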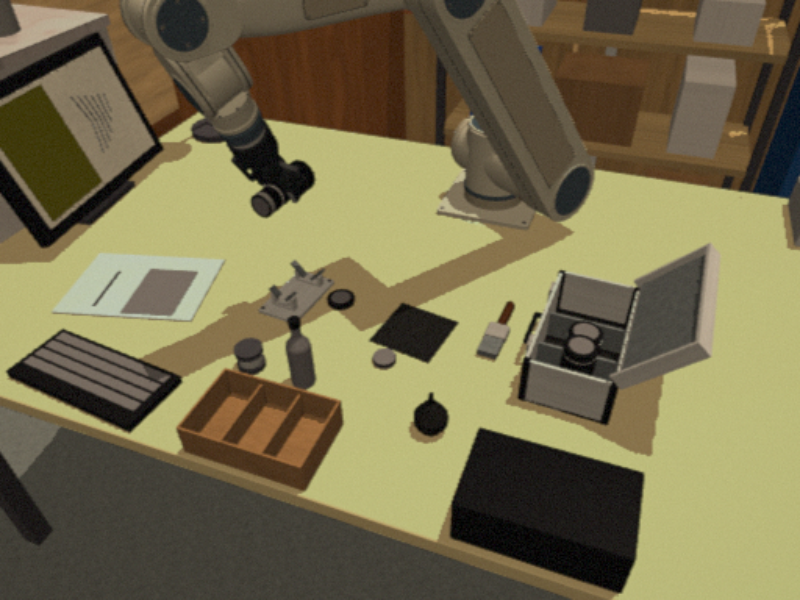

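View pics/wrist11.png

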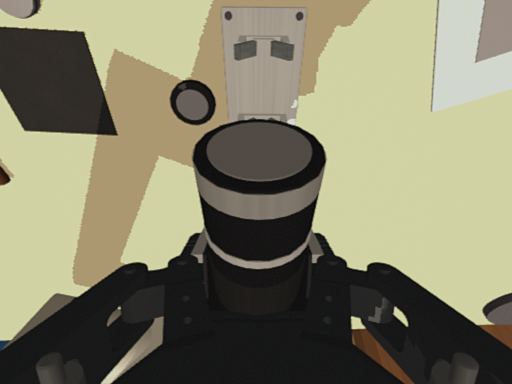

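Run:
```python
from h import *
T=np.load("d_side.npz")["T"];u=np.array([np.cos(np.deg2rad(-6.5)),np.sin(np.deg2rad(-6.5)),0]);v=np.array([-u[1],u[0],0])
m=np.array([.5289,-.281,.2555])
for n in ["side","scene","wrist"]:
    z=np.load(f"d_{n}.npz"); p=cloud(n,z["d"],T).reshape(-1,3); p=p[np.isfinite(p[:,0])]
    Q=np.column_stack([(p-m)@u,(p-m)@v,p[:,2]-m[2]])
    for a in [-.07,-.06,-.05,-.04,-.03,.03,.04,.05,.06]:
        k=(Q[:,0]>a)&(Q[:,0]<a+.01)&(abs(Q[:,1])<.04)&(abs(Q[:,2])<.04); b=Q[k]
        if len(b)>3: print(n,a,len(b),"x",b[:,0].min().round(4),b[:,0].max().round(4),"y",b[:,1].min().round(4),b[:,1].max().round(4),"z",b[:,2].min().round(4),b[:,2].max().round(4))
    # cradle
    c=np.array([.528,-.281,0]); C=np.column_stack([(p-c)@u,(p-c)@v,p[:,2]])
    k=(abs(C[:,0])<.09)&(abs(C[:,1])<.055)&(C[:,2]>.006)&(C[:,2]<.014); b=C[k]; print(n,"base",k.sum(),b.min(0).round(4),b.max(0).round(4), cv2.minAreaRect((p[k][:,:2]*1000).astype(np.float32)))
    for sgn in (-1,1):
        k=(abs(C[:,0]-sgn*.045)<.02)&(abs(C[:,1])<.05)&(C[:,2]>.02)&(C[:,2]<.065); b=C[k]
        if len(b): print(n,"saddle",sgn,len(b),b.min(0).round(4),b.max(0).round(4))
```

```text
side -0.07 59 x -0.0655 -0.06 y -0.0189 0.0358 z -0.0227 0.032
side -0.06 95 x -0.0599 -0.0501 y -0.0002 0.0335 z -0.0236 0.0317
side -0.05 94 x -0.05 -0.04 y -0.0018 0.0343 z -0.0245 0.0317
side -0.04 95 x -0.04 -0.03 y 0.0018 0.0348 z -0.0249 0.033
side -0.03 71 x -0.03 -0.0203 y 0.0024 0.0294 z -0.0205 0.028
side 0.03 59 x 0.0301 0.04 y 0.002 0.0277 z -0.0167 0.0234
side 0.04 68 x 0.04 0.0499 y 0.001 0.0277 z -0.0172 0.0237
side 0.05 71 x 0.0501 0.06 y 0.0024 0.0273 z -0.0181 0.0244
side 0.06 32 x 0.06 0.0645 y 0.0069 0.0283 z -0.0181 0.0245
side base 701 [-0.0747 -0.053   0.0061] [0.075  0.0474 0.0139] ((527.9222412109375, -283.5303649902344), (99.35098266601562, 149.9362335205078), 84.08647155761719)
side saddle -1 107 [-0.0542 -0.0403  0.0207] [-0.0398  0.038   0.0532]
side saddle 1 105 [ 0.0359 -0.0306  0.0202] [0.0506 0.0286 0.0538]
scene -0.07 31 x -0.0692 -0.06 y -0.0141 0.0326 z -0.0088 0.0325
scene -0.06 49 x -0.0597 -0.0501 y -0.0115 0.0329 z -0.0137 0.0327
scene -0.05 31 x -0.0498 -0.0401 y -0.006 0.0333 z -0.0139 0.0332
scene -0.04 31 x -0.0398 -0.0302 y 0.0212 0.0339 
[... 544 characters left out ...]
2] [0.0531 0.0273 0.0528]
wrist -0.04 506 x -0.034 -0.03 y -0.027 0.0296 z -0.0035 0.0153
wrist -0.03 79 x -0.0297 -0.02 y -0.0196 0.0236 z 0.0079 0.0194
wrist 0.03 2849 x 0.03 0.04 y -0.028 0.0311 z 0.0066 0.04
wrist 0.04 2136 x 0.04 0.05 y -0.0204 0.0238 z 0.0065 0.0246
wrist 0.05 2664 x 0.05 0.06 y -0.0199 0.0245 z 0.0048 0.025
wrist 0.06 8322 x 0.06 0.0638 y -0.0217 0.0248 z -0.0223 0.0252
wrist base 6989 [-0.0586 -0.0472  0.006 ] [0.0718 0.0427 0.014 ] ((534.20947265625, -283.99237060546875), (89.70454406738281, 130.44168090820312), 83.6307144165039)
wrist saddle -1 69 [-0.0442 -0.0337  0.02  ] [-0.042   0.0283  0.0316]
wrist saddle 1 981 [ 0.0326 -0.0318  0.02  ] [0.0474 0.0276 0.0515]
```

Compared in the same cameras, the lens lies about 4.5 mm to +y of the cradle's centre line and is well placed along it and in angle. I'm correcting that and descending to about 18 mm above the seat.

Emit:
jog_arm:
  plan:
    - [[-0.003,-0.009,-0.04,0,0,0,0.3],[-0.003,-0.009,-0.11,0,0,0,0.3],[-0.003,-0.009,-0.19,0,0,0,0.3],[-0.003,-0.009,-0.26,0,0,0,0.3],[-0.003,-0.009,-0.31,0,0,0,0.3],[-0.003,-0.009,-0.345,0,0,0,0.3],[-0.003,-0.009,-0.359,0,0,0,0.3],[-0.003,-0.009,-0.359,0,0,0,0.3],[-0.003,-0.009,-0.359,0,0,0,0.3]]

```text
t: 18.4
tcp_pos: [0.4984, -0.2808, 0.0258]
tcp_rot: [0.975, -0.049, -0.218, -0.014]
wrist_force: [0.6, 0.5, -3.5]
finger_gap: 0.0443
```

```bash
cat > chk.py <<'E'
from h import *
import sys
tag=sys.argv[1]
s=r.observe(); T=tcpT(); L=np.load("lens.npz"); print(s["t"],s["qpos"].round(3),s["tcp_pos"].round(4),s["tcp_rot"].round(4),s["wrist_force"].round(1),s["finger_gap"])
m=T[:3,3]+T[:3,:3]@L["Lt"]; a=T[:3,:3]@L["At"]; print("pred lens mid",m.round(4),"axis",a.round(3))
u=np.array([np.cos(np.deg2rad(-6.5)),np.sin(np.deg2rad(-6.5)),0]);v=np.array([-u[1],u[0],0]); c=np.array([.528,-.281,0])
for n in ["side","scene"]:
    im,d=r.read_camera(n); p=cloud(n,d,T).reshape(-1,3); C=np.column_stack([(p-c)@u,(p-c)@v,p[:,2]]); col=im.reshape(-1,3).astype(int).sum(1)
    for x0 in np.arange(-.075,.075,.01):
        k=(C[:,0]>x0)&(C[:,0]<x0+.01)&(abs(C[:,1])<.05)&(C[:,2]>.06)&(C[:,2]<.14)&(col<450)
        b=C[k]
        if len(b)>2: print(n,x0.round(3),len(b),"x",b[:,0].min().round(4),b[:,0].max().round(4),"y",b[:,1].min().round(4),b[:,1].max().round(4),"zmax",b[:,2].max().round(4))
    crop=im[60:240,180:400] if n=="side" else im[80:240,110:300]
    cv2.imwrite(f"pics/{n}{tag}.png",cv2.resize(crop,(660,540))[:,:,::-1])
E
python3 chk.py 12
```

```text
18.4 [-0.554  0.692  0.216  1.498 -0.181  2.726] [ 0.4984 -0.2808  0.0258] [ 0.9747 -0.0494 -0.2175 -0.0144] [ 0.6  0.5 -3.5] 0.04429186483448761
pred lens mid [ 0.5268 -0.2851  0.0806] axis [ 0.994 -0.113  0.002]
side -0.075 13 x -0.0663 -0.065 y -0.0174 0.027 zmax 0.1107
side -0.065 76 x -0.0648 -0.0552 y -0.0162 0.0307 zmax 0.1122
side -0.055 76 x -0.055 -0.045 y -0.0119 0.029 zmax 0.1122
side -0.045 79 x -0.0447 -0.035 y -0.0089 0.0284 zmax 0.1134
side -0.035 61 x -0.0348 -0.0253 y -0.0073 0.0281 zmax 0.1124
side -0.025 61 x -0.0247 -0.0153 y -0.0083 0.0257 zmax 0.1058
side -0.015 70 x -0.0149 -0.0051 y -0.0298 0.0352 zmax 0.1064
side -0.005 98 x -0.0049 0.0049 y -0.0493 0.0486 zmax 0.1358
side 0.005 88 x 0.0051 0.0149 y -0.0499 0.0499 zmax 0.1395
side 0.015 43 x 0.0151 0.024 y -0.0362 0.0498 zmax 0.1389
side 0.025 35 x 0.0257 0.0349 y 0.0094 0.0241 zmax 0.097
side 0.035 43 x 0.037 0.0446 y -0.0021 0.0214 zmax 0.1388
side 0.045 62 x 0.0454 0.0548 y -0.0059 0.0232 zmax 0.1394
side 0.055 46 x 0.055 0.0636 y -0.0115 0.0232 zmax 0.1056
scene -0.075 14 x -0.0685 -0.0651 y -0.0162 0.0264 zmax 0.1107
scene -0.065 44 x -0.0648 -0.055 y -0.0224 0.0283 zmax 0.1114
scene -0.055 40 x -0.0548 -0.045 y -0.0201 0.0267 zmax 0.1128
scene -0.045 36 x -0.0449 -0.0352 y -0.0123 0.0278 zmax 0.1127
scene -0.035 18 x -0.0346 -0.0315 y -0.0077 0.0274 zmax 0.1117
scene -0.015 4 x -0.0119 -0.0082 y 0.0291 0.0321 zmax 0.0784
scene -0.005 23 x -0.004 0.0049 y -0.0274 0.0498 zmax 0.1125
scene 0.005 45 x 0.0053 0.015 y -0.038 0.0498 zmax 0.1293
scene 0.015 80 x 0.015 0.0249 y -0.0486 0.048 zmax 0.1286
scene 0.025 71 x 0.025 0.0346 y -0.0479 0.0489 zmax 0.1375
scene 0.035 65 x 0.0351 0.0444 y -0.0248 0.0486 zmax 0.139
scene 0.045 37 x 0.0452 0.0549 y -0.0111 0.0216 zmax 0.1059
scene 0.055 130 x 0.055 0.065 y -0.0245 0.0201 zmax 0.1052
```

View pics/side12.png

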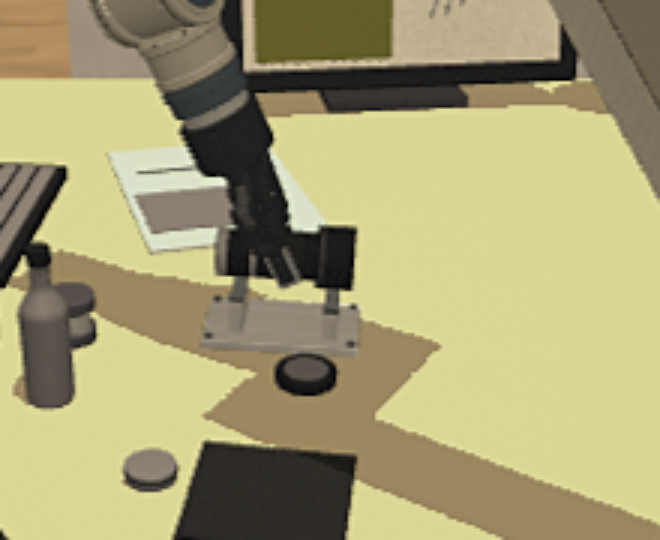

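View pics/scene12.png

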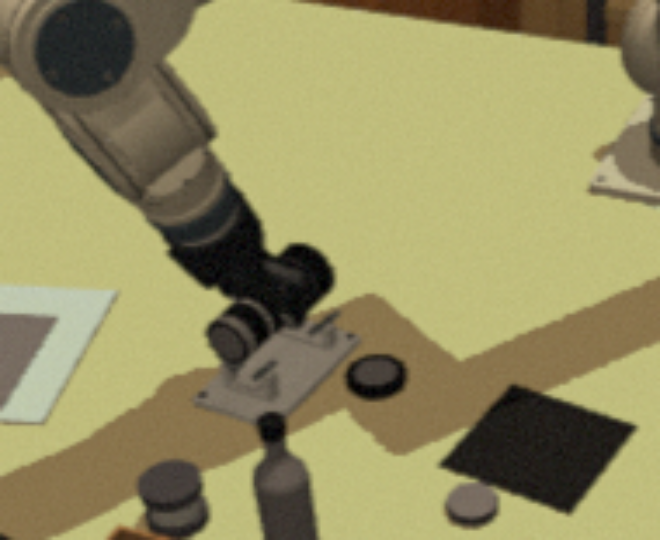

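Lens and cradle line up: the hood's centre line is at about −1 mm, the same as the cradle's, and both ends are at ±65 mm. The lens middle is at z≈0.082. I'm going down slowly.

Emit:
jog_arm:
  plan:
    - [[0,0,-0.01,0,0,0,0.3],[0,0,-0.02,0,0,0,0.3],[0,0,-0.028,0,0,0,0.3],[0,0,-0.034,0,0,0,0.3],[0,0,-0.038,0,0,0,0.3],[0,0,-0.04,0,0,0,0.3],[0,0,-0.04,0,0,0,0.3]]

```text
t: 19.38
tcp_pos: [0.4983, -0.2808, 0.0057]
tcp_rot: [0.975, -0.049, -0.218, -0.014]
wrist_force: [0.6, -0.1, -3.5]
finger_gap: 0.0443
```

Emit:
jog_arm:
  plan:
    - [[0,0,-0.002,0,0,0,0.3],[0,0,-0.003,0,0,0,0.3],[0,0,-0.003,0,0,0,0.3]]

```text
t: 19.75
tcp_pos: [0.4984, -0.2807, 0.0044]
tcp_rot: [0.975, -0.049, -0.218, -0.014]
wrist_force: [-0.0, 0.4, -0.8]
finger_gap: 0.0439
```

Emit:
jog_arm:
  plan:
    - [[0,0,-0.001,0,0,0,0.3],[0,0,-0.0015,0,0,0,0.3]]

```text
t: 20.0
tcp_pos: [0.4984, -0.2808, 0.0042]
tcp_rot: [0.975, -0.049, -0.217, -0.014]
wrist_force: [-0.1, 1.9, 6.2]
finger_gap: 0.0444
```

```bash
python3 chk.py 13 | grep -v "x -0.0[01]\|x 0.00\|x 0.01"
```

```text
20.0 [-0.554  0.707  0.189  1.455 -0.181  2.726] [ 0.4984 -0.2808  0.0042] [ 0.9747 -0.0493 -0.2174 -0.0142] [-0.1  1.9  6.2] 0.04436202979260794
pred lens mid [ 0.5268 -0.2851  0.059 ] axis [ 0.994 -0.112  0.002]
side -0.075 8 x -0.0664 -0.065 y 0.0077 0.0227 zmax 0.0863
side -0.065 56 x -0.0648 -0.0552 y -0.0133 0.0294 zmax 0.0903
side -0.055 53 x -0.055 -0.045 y -0.0111 0.0303 zmax 0.0921
side -0.045 56 x -0.0448 -0.035 y -0.0109 0.0286 zmax 0.0917
side -0.035 44 x -0.0348 -0.0252 y -0.006 0.0282 zmax 0.0898
side -0.025 44 x -0.025 -0.0152 y -0.0058 0.0228 zmax 0.0843
side 0.025 32 x 0.025 0.0348 y -0.0159 0.0494 zmax 0.1399
side 0.035 43 x 0.035 0.0449 y 0.0025 0.0495 zmax 0.1398
side 0.045 48 x 0.0451 0.0549 y -0.0065 0.0371 zmax 0.1382
side 0.055 36 x 0.055 0.0631 y -0.0145 0.0251 zmax 0.0838
scene -0.075 8 x -0.0706 -0.0654 y 0.0003 0.0256 zmax 0.0885
scene -0.065 35 x -0.0647 -0.0553 y -0.0186 0.028 zmax 0.0912
scene -0.055 37 x -0.0547 -0.0451 y -0.0167 0.0271 zmax 0.0897
scene -0.045 28 x -0.0449 -0.035 y -0.0154 0.0285 zmax 0.0922
scene -0.035 12 x -0.0348 -0.0303 y -0.0082 0.0292 zmax 0.0906
scene 0.025 82 x 0.0253 0.0348 y -0.0455 0.0494 zmax 0.1396
scene 0.035 92 x 0.0351 0.0448 y -0.0277 0.0459 zmax 0.1395
scene 0.045 40 x 0.0454 0.0545 y -0.0159 0.035 zmax 0.1366
scene 0.055 80 x 0.0557 0.0644 y -0.0208 0.0215 zmax 0.086
```

View pics/side13.png

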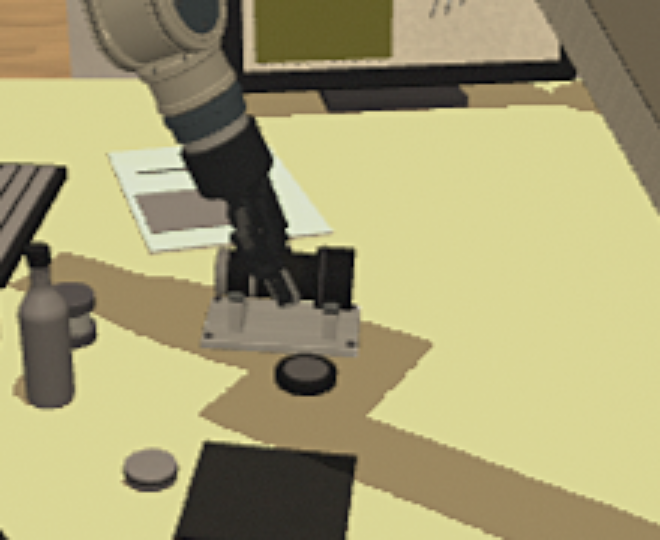

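Seated: the hood and barrel tops give a lens middle of about 61 mm. I'm opening slowly, then withdrawing along the tool axis.

Emit:
jog_arm:
  plan:
    - [[0,0,0,0,0,0,0.56],[0,0,0,0,0,0,0.65],[0,0,0,0,0,0,0.8],[0,0,0,0,0,0,0.9],[0,0,0,0,0,0,0.9]]

```text
t: 20.72
tcp_pos: [0.4984, -0.2808, 0.0042]
tcp_rot: [0.975, -0.049, -0.217, -0.014]
wrist_force: [0.2, -0.6, -0.3]
finger_gap: 0.077
```

```bash
python3 chk.py 14 | grep -v "x -0.0[01]\|x 0.00\|x 0.01"
python3 - <<'E'
from h import *
T=tcpT(); print("tool -z",-T[:3,2])
E
```

```text
20.725 [-0.554  0.707  0.189  1.455 -0.181  2.726] [ 0.4984 -0.2808  0.0042] [ 0.9747 -0.0493 -0.2174 -0.0142] [ 0.2 -0.6 -0.3] 0.07696604302929087
pred lens mid [ 0.5268 -0.2851  0.059 ] axis [ 0.994 -0.112  0.002]
side -0.075 6 x -0.066 -0.0651 y 0.0109 0.0203 zmax 0.0874
side -0.065 58 x -0.0648 -0.0551 y -0.0133 0.0297 zmax 0.0916
side -0.055 54 x -0.0549 -0.0451 y -0.0114 0.0302 zmax 0.0898
side -0.045 57 x -0.0449 -0.035 y -0.0094 0.0286 zmax 0.0907
side -0.035 47 x -0.0349 -0.025 y -0.0083 0.0303 zmax 0.0905
side -0.025 44 x -0.0249 -0.0151 y -0.0057 0.0227 zmax 0.084
side 0.025 14 x 0.0252 0.0345 y 0.0178 0.0426 zmax 0.1396
side 0.035 28 x 0.0368 0.0443 y 0.0078 0.0356 zmax 0.1397
side 0.045 47 x 0.0453 0.0546 y -0.0028 0.0316 zmax 0.1357
side 0.055 34 x 0.0552 0.0635 y -0.0007 0.024 zmax 0.0838
scene -0.075 4 x -0.0709 -0.0653 y 0.0133 0.0255 zmax 0.0828
scene -0.065 38 x -0.0648 -0.0552 y -0.0174 0.0275 zmax 0.0906
scene -0.055 38 x -0.0548 -0.0451 y -0.0193 0.028 zmax 0.091
scene -0.045 15 x -0.0446 -0.0357 y -0.0165 0.0248 zmax 0.0903
scene -0.035 3 x -0.0332 -0.0298 y -0.0045 0.0056 zmax 0.0914
scene 0.025 66 x 0.0251 0.0349 y -0.0471 0.0425 zmax 0.1398
scene 0.035 82 x 0.0351 0.045 y -0.0317 0.0497 zmax 0.1395
scene 0.045 50 x 0.0451 0.0548 y -0.0159 0.0296 zmax 0.1396
scene 0.055 74 x 0.0559 0.0647 y -0.0217 0.0216 zmax 0.0835
tool -z [ 0.42240447 -0.04912539  0.90507522]
```

View pics/side14.png

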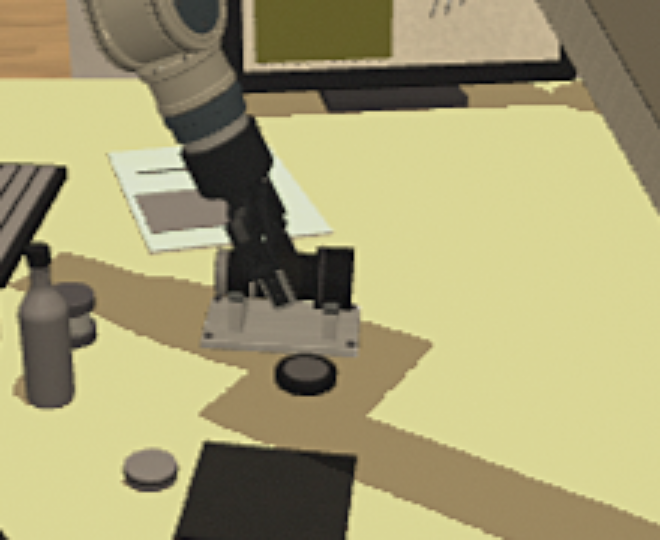

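Released, and the lens stayed where it was. I'm withdrawing along the tool axis.

Emit:
jog_arm:
  plan:
    - [[0,0,0,0,0,0,1],[0,0,0,0,0,0,1],[0.017,-0.002,0.036,0,0,0,1],[0.05,-0.006,0.108,0,0,0,1],[0.1,-0.012,0.215,0,0,0,1],[0.14,-0.016,0.3,0,0,0,1],[0.14,-0.016,0.34,0,0,0,1],[0.14,-0.016,0.34,0,0,0,1]]

```text
t: 21.82
tcp_pos: [0.5659, -0.2881, 0.1716]
tcp_rot: [0.975, -0.049, -0.215, -0.013]
wrist_force: [-0.0, -0.0, -0.5]
finger_gap: 0.0854
```

```bash
python3 chk.py 15
python3 - <<'E'
from h import *
im,d=r.read_camera("scene"); cv2.imwrite("pics/scene16.png",cv2.resize(im,(800,600))[:,:,::-1])
E
```

```text
21.825 [-0.515  0.765  0.738  1.947 -0.166  2.761] [ 0.5659 -0.2881  0.1716] [ 0.9753 -0.0492 -0.2148 -0.0129] [-0.  -0.  -0.5] 0.08536215396731045
pred lens mid [ 0.594  -0.2922  0.2265] axis [ 0.994 -0.112  0.008]
side -0.075 6 x -0.066 -0.065 y 0.0093 0.0203 zmax 0.0866
side -0.065 59 x -0.0648 -0.055 y -0.0124 0.0322 zmax 0.0906
side -0.055 54 x -0.0549 -0.0453 y -0.0103 0.0288 zmax 0.0915
side -0.045 56 x -0.045 -0.0352 y -0.0083 0.0289 zmax 0.0909
side -0.035 47 x -0.0349 -0.0251 y -0.008 0.0291 zmax 0.0909
side -0.025 43 x -0.0247 -0.0152 y -0.0094 0.0254 zmax 0.0841
side -0.015 42 x -0.0149 -0.005 y -0.0035 0.0248 zmax 0.0842
side -0.005 41 x -0.0048 0.0049 y -0.0047 0.0235 zmax 0.0849
side 0.005 45 x 0.0057 0.0147 y -0.0096 0.0231 zmax 0.085
side 0.015 44 x 0.015 0.0247 y -0.0152 0.0245 zmax 0.0836
side 0.025 44 x 0.0254 0.035 y -0.0085 0.0233 zmax 0.0836
side 0.035 38 x 0.0351 0.0443 y -0.006 0.0238 zmax 0.0847
side 0.045 44 x 0.0451 0.055 y -0.0045 0.0246 zmax 0.0838
side 0.055 34 x 0.0551 0.0637 y -0.0002 0.0235 zmax 0.0844
scene -0.075 7 x -0.073 -0.0652 y -0.0041 0.0272
[... 165 characters left out ...]
-0.0352 y -0.0207 0.0275 zmax 0.0915
scene -0.035 60 x -0.0347 -0.025 y -0.0326 0.0271 zmax 0.0913
scene -0.025 30 x -0.0249 -0.0151 y -0.0137 0.0236 zmax 0.0853
scene -0.015 31 x -0.0149 -0.0056 y -0.0161 0.0226 zmax 0.086
scene -0.005 34 x -0.005 0.0049 y -0.0146 0.0213 zmax 0.0845
scene 0.005 29 x 0.0055 0.014 y -0.0168 0.0213 zmax 0.0835
scene 0.015 34 x 0.0152 0.025 y -0.0116 0.0215 zmax 0.0844
scene 0.025 34 x 0.0253 0.0345 y -0.0214 0.0232 zmax 0.0853
scene 0.035 32 x 0.0354 0.0449 y -0.0192 0.0223 zmax 0.0835
scene 0.045 30 x 0.0451 0.055 y -0.0156 0.0214 zmax 0.0845
scene 0.055 79 x 0.0551 0.0648 y -0.0223 0.0218 zmax 0.0841
scene 0.065 3 x 0.0652 0.0663 y -0.0099 0.0192 zmax 0.0741
```

View pics/side15.png

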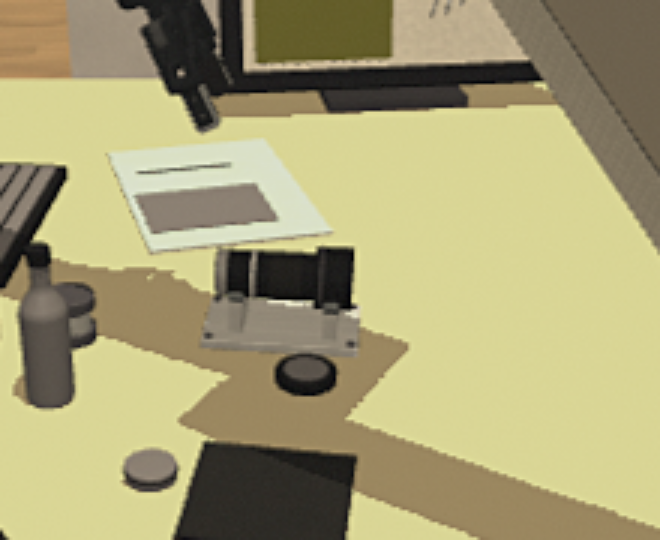

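View pics/scene16.png

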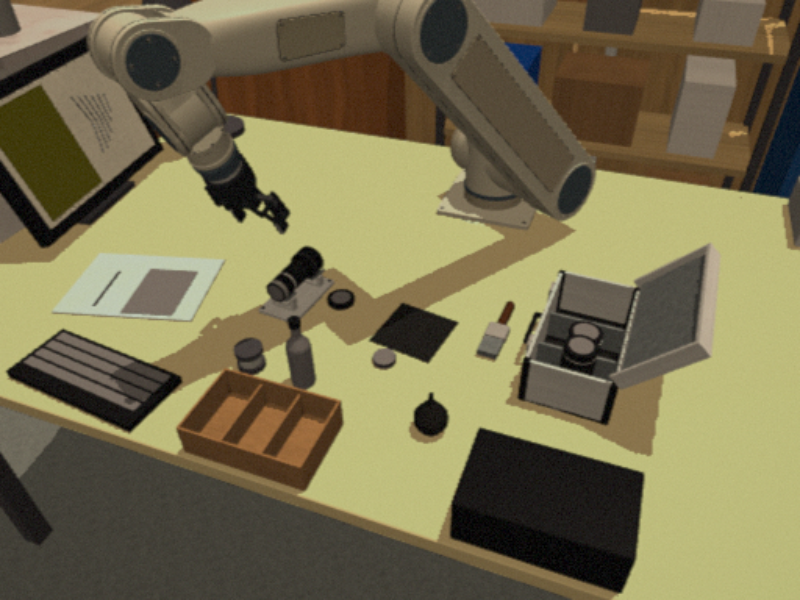

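The lens is home, but joint 4 is close to its limit (1.947 of 1.95). I'm lowering the clear gripper a little to ease it before handing in.

Emit:
jog_arm:
  plan:
    - [[0,0,-0.02,0,0,0,1],[0,0,-0.04,0,0,0,1],[0,0,-0.05,0,0,0,1],[0,0,-0.05,0,0,0,1]]

```text
t: 22.48
tcp_pos: [0.5646, -0.2875, 0.1444]
tcp_rot: [0.975, -0.049, -0.217, -0.014]
wrist_force: [0.2, -0.8, 0.2]
finger_gap: 0.0857
```

Run:
```python
from h import *
s=r.observe(); print(s["t"],s["qpos"].round(3),s["qd"].round(3),s["tcp_pos"].round(3),s["wrist_force"].round(2))
u=np.array([np.cos(np.deg2rad(-6.5)),np.sin(np.deg2rad(-6.5)),0]);v=np.array([-u[1],u[0],0]); c=np.array([.528,-.281,0])
im,d=r.read_camera("side"); p=cloud("side",d).reshape(-1,3); C=np.column_stack([(p-c)@u,(p-c)@v,p[:,2]]); k=(abs(C[:,0])<.075)&(abs(C[:,1])<.04)&(C[:,2]>.065)&(C[:,2]<.11)
print(C[k].min(0).round(4),C[k].max(0).round(4))
# compare with start for the other things
z=np.load("side0.npz"); W0=cloud("side",z["d"]);W1=cloud("side",d)
for nm,(x,y) in dict(cap=(.51,-.19),filter=(.64,-.04),blower=(.765,.10),cleaner=(.74,-.15),loupe=(.735,-.27),brush=(.51,.137),straight=(.611,.3),short=(.522,.3)).items():
    o=[]
    for w in (W0,W1):
        q=w.reshape(-1,3); kk=(np.hypot(q[:,0]-x,q[:,1]-y)<.045)&(q[:,2]>.007); o.append(q[kk].mean(0).round(4))
    print(nm,o[0],((o[1]-o[0])*1000).round(1),"mm")
```

```text
22.475 [-0.516  0.766  0.67   1.884 -0.166  2.761] [ 0.    -0.006  0.023  0.014 -0.    -0.001] [ 0.565 -0.287  0.144] [ 0.23 -0.78  0.15]
[-0.066  -0.0136  0.065 ] [0.0643 0.0288 0.0911]
cap [ 0.5087 -0.1873  0.012 ] [ 0.2  0.1 -0.3] mm
filter [ 0.6402 -0.0365  0.0133] [-0.1 -0.1  0. ] mm
blower [0.7565 0.1058 0.0419] [0.1 0.  0. ] mm
cleaner [ 0.7353 -0.1446  0.0743] [ 0.1  0.  -0.3] mm
loupe [ 0.7225 -0.2618  0.0338] [ -0.7 -10.2 320.8] mm
brush [0.515  0.1294 0.0189] [-0.4  0.   0. ] mm
straight [0.6145 0.3095 0.0969] [0.  0.1 0.2] mm
short [0.5261 0.3072 0.0714] [0.1 0.  0.1] mm
```

The loupe reading is spoiled by the arm hanging over it in this view. The scene picture shows it unmoved at (250,355). Handing in.

Run:
```python
from plant import r
print(r.hand_in())
```

```text
the job is handed in; nothing more can be done
None
```

The long lens lies in the cradle, hood in the wide saddle, and I handed the job in at about 22.5 s. On the way it stood on the mat hood down, let go, at about (0.556, -0.016) with its top at 133 mm. I then took it afresh with the tool tilted 65°, laid it in the cradle with about 10 N of contact, released it and backed the gripper clear.

**Final position:** the last camera checks put the lens middle about 1 mm from the seat along the cradle. It is about 1.5 mm high in the measured height and within 1 mm of the cradle's centre line. The hood and barrel readings agree on the height, so the lens lies level.

**Other things:** the cap, filter, blower, cleaner, brush, short lens and straight lens had moved less than 1 mm. My last loupe measurement failed because the arm was over it in that view. The scene picture shows it where it started.

**What disagreed:** the real finger ends are about 40 mm behind the reported TCP (53 mm when open), unlike the stated geometry. Because of this my first grasp closed on top of the lens with about 8 N. I found the offset from the depth images and corrected for it, and the lens was unharmed and still upright. Joint 4 came within 0.003 rad of its limit while withdrawing, and I eased it back to 1.884 before handing in.

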